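# Strip the control box of its knobs

## Task

Strip this control box for respraying: pull open the blue drawer, take every knob off the box, put all the black ones in the drawer and all the cracked orange ones in the yellow scrap bin, then push the drawer fully shut. The knobs are tight on their spindles, so work each one off by twisting it back and forth while easing it up a little at a time; a straight yank drags the spindle up out of its mount and ruins the box. Leave the screwdriver, the spray tin and the meter where they are.

Things in the scene. Friction and masses are not known exactly. Their poses are not given: they have to be found in the camera images.
- panel: Grey control box lying face up, fixed, 200 x 200 x 60 mm. Origin: centre of its underside. Its top carries five fixed-angle brass spindles at x, y = (65, 65), (65, -65), (0, 0), (-65, 65), (-65, -65) mm: 12 mm thick, 16 mm tall, the lowest 2 mm a 24 mm wide collar on which a knob rests. Any knob may be on any spindle; some are bare. A fitted knob comes free once lifted 12 mm.
- spindle0 (a joint): How far the spindle at (65, 65) mm on the box has been dragged up out of its sprung mount, m: 0 at rest, 1 mm for each 4 N of pull, springs back; more than 4 mm ruins it. A knob holds with 20 to 32 N against a straight pull or 0.13 to 0.19 N m against turning; while it turns, the pull falls to the rise's share of the sliding: about a quarter for 1.5 mm of rise in 0.9 rad.
- spindle1 (a joint): The same for the spindle at (65, -65) mm on the box.
- spindle2 (a joint): The same for the spindle at (0, 0) mm on the box.
- spindle3 (a joint): The same for the spindle at (-65, 65) mm on the box.
- spindle4 (a joint): The same for the spindle at (-65, -65) mm on the box.
- black0: Sound push-fit knob (may be absent): black with a white pointer; octagonal prism, 34 mm across flats, 24 mm tall, 60 g. Origin: centre of its underside (62 mm above the bench when fitted); z: its axis, out through its top; x: along its pointer line. Flats face 0, 45, 90 .. degrees from x. A spring leaf in its 17 mm deep bore clamps the spindle.
- black1: Sound push-fit knob (may be absent): black with a white pointer; octagonal prism, 34 mm across flats, 24 mm tall, 60 g. Origin: centre of its underside (62 mm above the bench when fitted); z: its axis, out through its top; x: along its pointer line. Flats face 0, 45, 90 .. degrees from x. A spring leaf in its 17 mm deep bore clamps the spindle.
- black2: Sound push-fit knob (may be absent): black with a white pointer; octagonal prism, 34 mm across flats, 24 mm tall, 60 g. Origin: centre of its underside (62 mm above the bench when fitted); z: its axis, out through its top; x: along its pointer line. Flats face 0, 45, 90 .. degrees from x. A spring leaf in its 17 mm deep bore clamps the spindle.
- orange0: Cracked push-fit knob (may be absent): orange with a black pointer; octagonal prism, 34 mm across flats, 24 mm tall, 60 g. Origin: centre of its underside (62 mm above the bench when fitted); z: its axis, out through its top; x: along its pointer line. Flats face 0, 45, 90 .. degrees from x. A spring leaf in its 17 mm deep bore clamps the spindle.
- orange1: Cracked push-fit knob (may be absent): orange with a black pointer; octagonal prism, 34 mm across flats, 24 mm tall, 60 g. Origin: centre of its underside (62 mm above the bench when fitted); z: its axis, out through its top; x: along its pointer line. Flats face 0, 45, 90 .. degrees from x. A spring leaf in its 17 mm deep bore clamps the spindle.
- cab_drawer0 (a joint): How far the blue drawer is out, m: 0 shut, 0.133 at its stop; slides with about 1 N of friction and stays where it is left. The fixed drawer unit is 200 mm deep, 190 mm wide and 80 mm high.
- cab_drawer0_handle (a point): Middle of the drawer's steel bar handle: a round bar 11 mm thick, 95 mm long along this frame's y, 44 mm above the bench, 35 mm in front of the drawer's front. The frame's x points into the unit: the drawer opens along -x.
- drawer_floor (a point): Centre of the drawer's inner floor (22 mm above the bench), moves with the drawer; the same axes as the handle. Inside it is 155 mm long in x, 148 mm wide in y, its walls 36 mm high. Its inner front face lies at x = -77 mm; when it is out by d, the part of the inside within about d of that face is open from above. The handle is 133 mm from this point in -x.
- bin: Loose yellow scrap bin, open at the top, 130 x 130 x 60 mm, walls and floor 4 mm, 0.5 kg, empty. Origin: centre of its underside; z up, x and y along its sides.
- driver: Red-handled screwdriver, about 200 mm long, lying on the bench; to be left alone.
- spray: Blue spray-paint tin, 56 mm thick and 100 mm tall, standing on the bench; to be left alone.
- meter: Red multimeter, 80 x 150 x 35 mm, lying on the bench; to be left alone.
Mind the look-alikes: they are no part of the job. Leave any pink or purple look-alike of the orange0 alone.

How it is judged (in metres and radians):
On the way, in this order (a step that is already met when the one before it is completed fails the run):
1. the drawer is pulled at least 8 cm open (value of joint cab_drawer0 above 0.08 m), for 0.2 s.
2. every knob is off the box: the black ones in the drawer, the orange ones in the bin (x of black0 in the frame of drawer_floor between -0.078 and 0.078 m and y of black0 in the frame of drawer_floor between -0.072 and 0.072 m and z of black0 in the frame of drawer_floor between -0.006 and 0.04 m and x of black1 in the frame of drawer_floor between -0.078 and 0.078 m and y of black1 in the frame of drawer_floor between -0.072 and 0.072 m and z of black1 in the frame of drawer_floor between -0.006 and 0.04 m and x of black2 in the frame of drawer_floor between -0.078 and 0.078 m and y of black2 in the frame of drawer_floor between -0.072 and 0.072 m and z of black2 in the frame of drawer_floor between -0.006 and 0.04 m and x of orange0 in the frame of bin between -0.061 and 0.061 m and y of orange0 in the frame of bin between -0.061 and 0.061 m and z of orange0 in the frame of bin between -0.003 and 0.055 m and x of orange1 in the frame of bin between -0.061 and 0.061 m and y of orange1 in the frame of bin between -0.061 and 0.061 m and z of orange1 in the frame of bin between -0.003 and 0.055 m), for 0.2 s.
At the end, for the whole second after the job is handed in: every black knob that was fitted lies in the drawer, every orange one in the bin, all at rest, and the drawer is shut to within 8 mm (all of step 2 and value of joint cab_drawer0 below 0.008 m and linear speed of each of black0, black1, black2, orange0, orange1 below 0.02 m/s); the robot touches nothing.
It fails at once if a spindle is dragged more than 4 mm up out of its mount (value of joint any of spindle0, spindle1, spindle2, spindle3, spindle4 above 0.004 m).
It fails at once if the screwdriver, the spray tin or the meter is moved by more than 3 cm (distance of any of driver, spray, meter from where it was at the start of the episode above 0.03 m).
Of black0, black1, black2, orange0, orange1 only 3 to 4 are there at a start; the rules pass over those that are not, and their reading is None.
At some moment in a run one of bin may be knocked a few centimetres aside while the robot is not near it.
Once in a run the grip may slacken for a moment while it holds something.
It also fails if it takes over 210 s, if anything falls off the work surface, if the arm or the gripper's body presses on something with over 40 N, if the wrist force passes 120 N, or if a joint passes its speed limit or range.

## Robot

A 7-joint arm with a two-finger parallel gripper is mounted at the origin on the work surface. World frame = base frame: x ahead of the robot, y to its left, z up, the work surface at z = 0. Lengths are in mm, angles in rad, forces in N, time in s.
With the tool pointing down it reaches from about 425 to 1025 mm from the base axis. Payload 9.4 kg.
Tool frame: the origin (TCP) lies midway between the tips of the shut fingers; the grasp point (between the pads) lies 19 mm behind it (arm.pinch_z is the distance from the TCP to the grasp point, in mm); z points along the fingers, y is the line along which they close (so a half turn about z gives the same grasp; the last joint's range is limited). The gripper opens to 85 mm and grips with 20 to 120 N. Pads are 22 mm wide; open, the fingers measure 114 mm over their backs; the gripper's body (76 mm by 85 mm) begins 54 mm behind the grasp point. The pads swing forward as they close: fully open they stand 13 mm farther back than shut.
Start: joints at [1.125, 0.599, -0.003, 1.599, 0.002, 0.943, -0.08], TCP at [261.351, -676.254, 231.275] pointing down, gripper open.
Joint ranges: [-2.57, 2.57], [-0.35, 1.97], [-1.29, 1.29], [0.11, 2.56], [-1.05, 4.19], [0.11, 1.86], [-2.63, 2.63]. Speed limits (rad/s): [2.22, 2.22, 3.01, 3.01, 3.14, 3.14, 3.14].

## Interface

Orientations are given as a unit quaternion [x, y, z, w].
In Python, from cell import arm gives the robot as it stands.
- The arm moves only by the tool servo_tool, never from a script. Its argument "steps" is a list of rows, each an object of numbers: "x", "y", "z": the shift along the tool's x, y, z in mm; "twist": the turn about the tool's z in rad. A call has exactly 8 rows; each row is the pose to reach, as a shift and turn from the pose commanded when the call began, along the tool's axes at that moment; what a row does not reach only later rows make up. A row lasts 1/8 s, in which the tool goes at most 62.5 mm and 10.7 degrees, less where a joint would pass 70% of its speed; a pose out of reach is approached as far as the arm can. A call with a gripper value outside its range is refused whole. "fingers" is the closure, from 0 (fully open) to 1 (shut), set as the call begins (left out, the last holds). The fingers move at their own pace and stop on an object; "newtons" is the grip in N (left out, the last holds). Time passes only in rows, so rows that repeat a pose let the fingers close, or fill a call up. It gives the time, the measured TCP pose, the force, the opening and the grip force at its end, in the units of the state.
- arm.get_state(): the state, without advancing time (a new reading comes with each control period).
- arm.get_image(name): name is "scene" or "side" or "wrist"; returns the picture (420x560x3 uint8, red, green, blue); there is no depth.
- arm.camera_model(name): a dict with "fx", "fy", "cx", "cy" (pixels), "extrinsics" (4x4, takes a point from camera to world coordinates). Camera axes: x right, y up, looking along -z (the intrinsics and any distortion apply to the point x, -y, -z); pixel columns grow to the right and rows downward; lengths in mm; the calibration is good to about 2 mm. A picture is of the moment at which its call begins: read the wrist's pose just before it. camera_model takes no time and is no camera call; for the wrist camera it gives the pose at the moment of the call.
- arm.hand_in(): hands the job in; it is judged then, once.
Trained networks look in the newest picture that a camera, given by its name, has taken for a name from the list of things; names that differ only in an ending like _2 or _b are one class to them, and where a whole thing is asked for, a point or a joint stands for the part that bears it (a point fixed in the world has none). Each returns a list of dicts, best first, with "score" (0 to 1); they miss things now and then, are a little off and sometimes report something else, mostly with a low value. They report only what shows in the picture. A call takes as long as a camera call. They do not tell look-alikes from the thing itself.
- arm.look_for(camera, target): "point" ([x, y, z] in mm, in the coordinates of the camera as it stood for that picture, good to about 4 mm: the middle of the surface that is visible of it).
- arm.spot_point(camera, target): "point" ([x, y, z] in mm, in the coordinates of the camera as it stood for that picture, good to about 4 mm: a listed point, or the origin of a listed thing).
The state is a dict: "time_s": time; "joints": joint angles; "joint_velocities": joint speeds; "tau": joint torques, N m; "position": TCP position; "tcp_rot": TCP orientation; "contact_force": force on the tool from outside, world axes, zero at the start; "ft_torque": the same for the moment, N m; "gripper_width": opening from 0.0 (shut) to 1.0 (fully open); "grip_force": force on a finger pad.
Only numpy, scipy, OpenCV 4.12 (cv2) and the standard library are available. Lean on these libraries where they do the work, as an engineer would, in place of code of your own. Each camera call takes 0.05 s, during which the arm holds its last target. There are 200 camera calls.

## Working session

There is one attempt and no reset: what is moved stays moved. The work goes in short steps, Python scripts to look and compute and a tool call to move; the robot and the scene stay as the last step left them, time stands still between calls to the robot, and variables do not carry over. Pictures are saved under pics/ and viewed, at most 15 in all, crops included, and the job is handed in when it is done.

Besides the shell and the picture viewer there is one more tool, called after "Call:" by a JSON object that holds its "fn" and its "kwargs". servo_tool: Moves the arm, as the interface text tells. Its arguments: {"type":"object","properties":{"steps":{"type":"array"},"fingers":{"type":"number"},"newtons":{"type":"number"}},"required":["steps"]}

```bash
ls; mkdir -p pics; cat > h.py <<'E'
import numpy as np,cv2
from cell import arm
from scipy.spatial.transform import Rotation as R
def snap(cam,name=None):
    E=np.array(arm.camera_model(cam)["extrinsics"]); im=arm.get_image(cam)
    if name: cv2.imwrite(f"pics/{name}.png",cv2.cvtColor(np.asarray(im),cv2.COLOR_RGB2BGR))
    return im,E
def w(E,p): return (E[:3,:3]@np.array(p)+E[:3,3]).round(1)
def px(cam,P,E=None):
    m=arm.camera_model(cam); E=np.array(m["extrinsics"]) if E is None else E
    c=E[:3,:3].T@(np.array(P)-E[:3,3]); return (m["cx"]+m["fx"]*c[0]/-c[2], m["cy"]+m["fy"]*-c[1]/-c[2])
def ray(cam,u,v,z,E=None):
    m=arm.camera_model(cam); E=np.array(m["extrinsics"]) if E is None else E
    d=E[:3,:3]@np.array([(u-m["cx"])/m["fx"],-(v-m["cy"])/m["fy"],-1]); o=E[:3,3]
    return (o+d*(z-o[2])/d[2]).round(1)
def st():
    s=arm.get_state(); r=R.from_quat(s["tcp_rot"]).as_matrix()
    print("t",s["time_s"],"pos",np.round(s["position"],1),"x",r[:,0].round(3),"y",r[:,1].round(3),"j7",round(s["joints"][6],2),"F",np.round(s["contact_force"],1),"w",s["gripper_width"],"g",s["grip_force"])
    return s,r
E
python3 - <<'E'
from h import *
st()
print({k:v for k,v in arm.camera_model("scene").items() if k!="extrinsics"})
for c in("scene","side"):
    im,E=snap(c,c+"0")
    for n in["panel","black0","orange0","bin","cab_drawer0_handle","drawer_floor","driver","spray","meter"]:
        print(c,n,[(w(E,d["point"]).tolist(),round(d["score"],2)) for d in arm.spot_point(c,n)][:5])
E
```

```text
pics
t 0.0 pos [ 261.2 -675.8  230.4] x [ 0.933  0.361 -0.   ] y [ 0.361 -0.933 -0.001] j7 -0.08 F [ 0.4 -0.1  0.6] w 1.0049196796970283 g 0.0
{'fx': 463.1797784198913, 'fy': 463.1797784198913, 'cx': 293.1921984569766, 'cy': 210.92173848757903}
scene panel [([570.4, 179.1, -1.3], 0.8)]
scene black0 [([498.3, 122.1, 60.7], 0.81)]
scene orange0 [([392.0, 208.0, 0.7], 0.8), ([737.9, 246.6, -2.4], 0.66), ([514.5, 249.8, 61.8], 0.61), ([567.8, 176.8, 62.4], 0.58), ([564.8, 6.6, 2.0], 0.49)]
scene bin [([460.0, -363.0, -2.3], 0.63), ([495.8, 119.7, 63.4], 0.35)]
scene cab_drawer0_handle [([579.2, -166.4, 37.6], 0.98)]
scene drawer_floor []
scene driver [([485.2, 367.4, -1.9], 0.66)]
scene spray [([662.1, 369.5, -2.9], 0.85)]
scene meter [([765.8, 89.3, 0.1], 0.56)]
side panel [([570.4, 176.2, -1.7], 0.65)]
side black0 []
side orange0 [([568.9, 179.7, 60.0], 0.65), ([394.9, 208.2, -1.9], 0.6), ([735.1, 247.2, 4.8], 0.55), ([566.2, 5.6, 5.1], 0.55), ([510.7, 253.8, 61.2], 0.44)]
side bin [([459.0, -361.8, -1.0], 0.65)]
side cab_drawer0_handle []
side drawer_floor []
side driver [([486.9, 367.0, 1.7], 0.86), ([512.0, 255.8, 61.7], 0.21)]
side spray [([665.3, 369.6, 1.8], 0.96)]
side meter []
```

View pics/scene0.png

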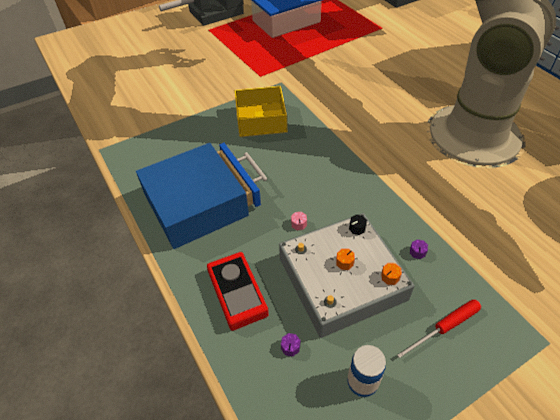

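View pics/side0.png

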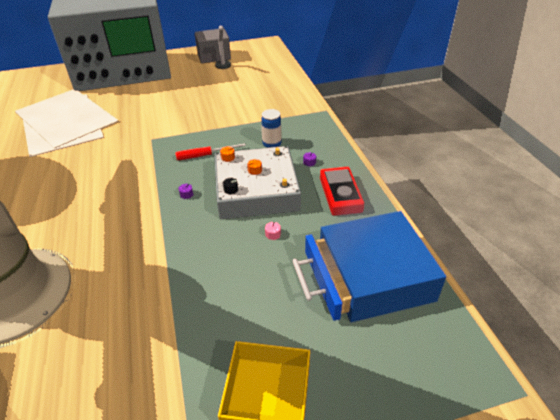

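The scene view shows fitted knobs black (358,225), orange (345,259) and orange (391,273). The look-alikes are pink (299,220), purple (419,248) and purple (291,345), all lying off the box. The handle bar runs about (245,153)-(266,180), the bin is at (261,112), and two spindles are bare. I'll check this in one close crop.

```bash
python3 - <<'E'
from h import *
im=cv2.imread("pics/scene0.png")
a=cv2.resize(im[190:340,270:440],None,fx=3,fy=3,interpolation=cv2.INTER_CUBIC)
b=cv2.resize(im[135:250,130:275],None,fx=2,fy=2,interpolation=cv2.INTER_CUBIC)
c=np.zeros((450,800,3),np.uint8);c[:,:510]=a;c[:230,510:800]=b
cv2.imwrite("pics/crop1.png",c)
for p in[(245,153),(266,180)]:print(ray("scene",*p,44))
E
```

```text
[ 578.7 -221.4   44. ]
[ 580.4 -114.5   44. ]
```

View pics/crop1.png

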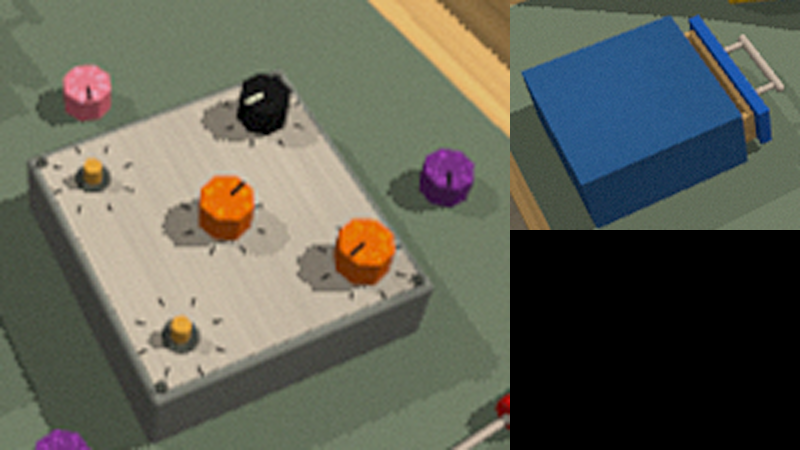

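Call:
{"fn": "servo_tool", "kwargs": {"steps": [{"x":48,"y":-36,"z":0,"twist":-0.15},{"x":96,"y":-72,"z":0,"twist":-0.3},{"x":144,"y":-108,"z":0,"twist":-0.45},{"x":192,"y":-144,"z":0,"twist":-0.6},{"x":240,"y":-180,"z":0,"twist":-0.75},{"x":288,"y":-216,"z":0,"twist":-0.9},{"x":336,"y":-251,"z":0,"twist":-1.05},{"x":384,"y":-287,"z":0,"twist":-1.2}], "fingers": 0.3, "newtons": 60}}

```text
time_s: 2.0
position: [517.0, -268.7, 231.6]
tcp_rot: [0.706, 0.708, 0.0, 0.0]
contact_force: [1.3, -1.2, -0.3]
gripper_width: 0.699
grip_force: 0.0
```

```bash
cat > lk.py <<'E'
from h import *
import sys
# usage: lk.py cam name tgt...
s,r=st(); im,E=snap(sys.argv[1],sys.argv[2])
for n in sys.argv[3:]:
    for d in arm.spot_point(sys.argv[1],n)[:4]:
        p=w(E,d["point"]); dl=r.T@(p-np.array(s["position"]))
        print(n,p,round(d["score"],2),"tool d",dl.round(1),"px",np.round(px(sys.argv[1],p,E)))
E
python3 lk.py wrist w1 cab_drawer0_handle bin
```

```text
t 2.0 pos [ 517.  -268.7  231.6] x [-0.003  1.    -0.001] y [1.    0.003 0.001] j7 0.16 F [ 1.3 -1.2 -0.3] w 0.6988665527763143 g 0.0
cab_drawer0_handle [ 583.3 -167.2   45.2] 0.58 tool d [101.4  66.5 186.4] px [356.  64.]
bin [ 452.5 -357.4   -4.3] 0.86 tool d [-88.4 -64.9 235.9] px [220. 246.]
```

Call:
{"fn": "servo_tool", "kwargs": {"steps": [{"x":25,"y":16,"z":0},{"x":50,"y":32,"z":20},{"x":75,"y":48,"z":45},{"x":101,"y":63,"z":70},{"x":101,"y":63,"z":100},{"x":101,"y":63,"z":100},{"x":101,"y":63,"z":100},{"x":101,"y":63,"z":100}], "fingers": 0.7}}

```text
invalid input
```

```bash
python3 lk.py wrist w2 cab_drawer0_handle
```

```text
t 2.15 pos [ 518.1 -266.7  231.6] x [-0.004  1.     0.001] y [1.    0.004 0.001] j7 0.16 F [ 0.1 -1.   0.7] w 0.7039403975978306 g 0.0
cab_drawer0_handle [ 583.9 -166.3   41.7] 0.74 tool d [ 99.9  66.  190.1] px [354.  66.]
```

View pics/w2.png

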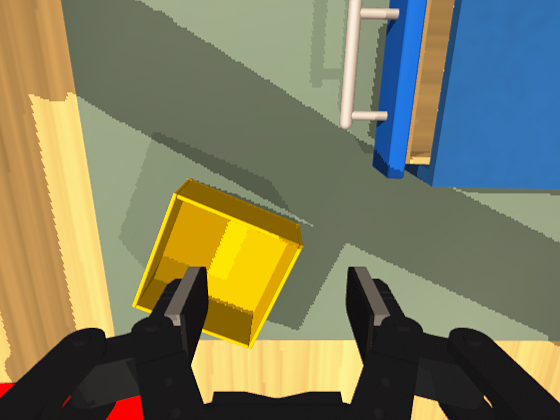

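The view shows the bin at (220,262), rotated about 20°. The handle bar runs up the picture near (349,60), and the drawer is already a little open. The move was refused, so I'll resend it with the twist included.

Call:
{"fn": "servo_tool", "kwargs": {"steps": [{"x":25,"y":16,"z":0,"twist":0},{"x":50,"y":32,"z":20,"twist":0},{"x":75,"y":48,"z":45,"twist":0},{"x":100,"y":63,"z":70,"twist":0},{"x":100,"y":63,"z":100,"twist":0},{"x":100,"y":63,"z":100,"twist":0},{"x":100,"y":63,"z":100,"twist":0},{"x":100,"y":63,"z":100,"twist":0}], "fingers": 0.7}}

```text
time_s: 3.25
position: [579.6, -171.4, 132.6]
tcp_rot: [0.708, 0.706, 0.0, 0.001]
contact_force: [-0.3, 0.2, 0.4]
gripper_width: 0.3
grip_force: 0.0
```

```bash
python3 - <<'E'
from h import *
E=np.array(arm.camera_model("wrist")["extrinsics"]);print(E.round(2))
E
python3 lk.py wrist w3 cab_drawer0_handle
```

```text
[[ 1.0000e+00  0.0000e+00 -0.0000e+00  5.7913e+02]
 [-0.0000e+00  9.5000e-01  3.1000e-01 -9.0830e+01]
 [ 0.0000e+00 -3.1000e-01  9.5000e-01  2.7436e+02]
 [ 0.0000e+00  0.0000e+00  0.0000e+00  1.0000e+00]]
t 3.25 pos [ 579.6 -171.4  132.6] x [ 0.004  1.    -0.001] y [ 1.    -0.004  0.002] j7 -0.1 F [-0.3  0.2  0.4] w 0.2995272753703232 g 0.0
cab_drawer0_handle [ 580.8 -166.    41.7] 0.73 tool d [ 5.5  1.  90.9] px [279. 206.]
```

View pics/w3.png

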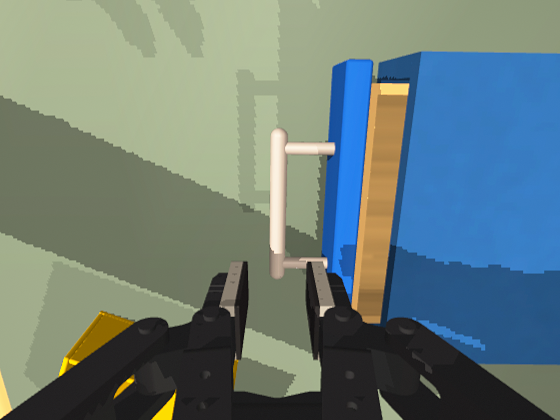

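The bar lies at column 278, midway between the fingers, and runs along the pads.

Call:
{"fn": "servo_tool", "kwargs": {"steps": [{"x":5,"y":0,"z":40,"twist":0},{"x":5,"y":0,"z":80,"twist":0},{"x":5,"y":0,"z":100,"twist":0},{"x":5,"y":0,"z":106,"twist":0},{"x":5,"y":0,"z":106,"twist":0},{"x":5,"y":0,"z":106,"twist":0},{"x":5,"y":0,"z":106,"twist":0},{"x":5,"y":0,"z":106,"twist":0}]}}

```text
time_s: 4.35
position: [579.5, -165.4, 25.8]
tcp_rot: [0.708, 0.706, 0.0, 0.0]
contact_force: [-0.2, -0.2, -1.0]
gripper_width: 0.303
grip_force: 0.0
```

Call:
{"fn": "servo_tool", "kwargs": {"steps": [{"x":0,"y":0,"z":0,"twist":0},{"x":0,"y":0,"z":0,"twist":0},{"x":0,"y":0,"z":0,"twist":0},{"x":0,"y":0,"z":0,"twist":0},{"x":0,"y":-5,"z":0,"twist":0},{"x":0,"y":-15,"z":0,"twist":0},{"x":0,"y":-25,"z":0,"twist":0},{"x":0,"y":-35,"z":0,"twist":0}], "fingers": 1, "newtons": 40}}

```text
time_s: 5.35
position: [544.2, -164.7, 25.6]
tcp_rot: [0.708, 0.707, 0.001, 0.0]
contact_force: [2.1, 1.9, 5.5]
gripper_width: 0.115
grip_force: 39.4
```

Call:
{"fn": "servo_tool", "kwargs": {"steps": [{"x":0,"y":-12,"z":0,"twist":0},{"x":0,"y":-24,"z":0,"twist":0},{"x":0,"y":-36,"z":0,"twist":0},{"x":0,"y":-48,"z":0,"twist":0},{"x":0,"y":-58,"z":0,"twist":0},{"x":0,"y":-66,"z":0,"twist":0},{"x":0,"y":-70,"z":0,"twist":0},{"x":0,"y":-70,"z":0,"twist":0}]}}

```text
time_s: 6.35
position: [473.4, -163.5, 25.5]
tcp_rot: [0.707, 0.707, 0.0, -0.001]
contact_force: [-1.6, 6.2, 7.8]
gripper_width: 0.116
grip_force: 29.9
```

```bash
python3 lk.py scene s2 cab_drawer0_handle drawer_floor
```

```text
t 6.35 pos [ 473.4 -163.5   25.5] x [0.    1.    0.001] y [ 1. -0. -0.] j7 -0.22 F [-1.6  6.2  7.8] w 0.11563377740535921 g 29.94472771883011
cab_drawer0_handle [ 473.6 -167.2   39.7] 0.59 tool d [ -3.7   0.2 -14.2] px [293. 151.]
drawer_floor [ 610.4 -168.7   18.8] 0.73 tool d [ -5.2 137.    6.6] px [245. 178.]
```

View pics/s2.png

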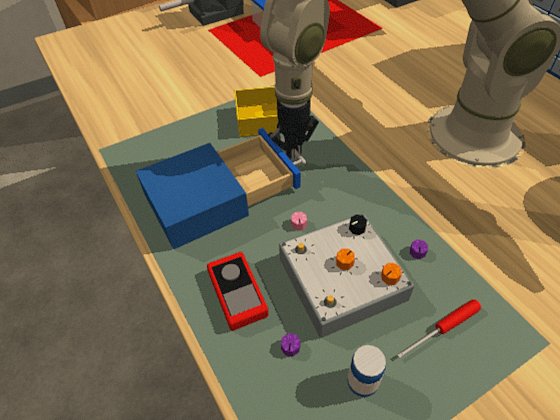

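The drawer is well open (interior around (245,165)). Next I release the handle and go above the black knob.

Call:
{"fn": "servo_tool", "kwargs": {"steps": [{"x":0,"y":0,"z":0,"twist":0},{"x":0,"y":0,"z":0,"twist":0},{"x":0,"y":0,"z":0,"twist":0},{"x":0,"y":0,"z":-20,"twist":0},{"x":0,"y":0,"z":-50,"twist":0},{"x":0,"y":0,"z":-90,"twist":0},{"x":0,"y":0,"z":-130,"twist":0},{"x":0,"y":0,"z":-150,"twist":0}], "fingers": 0.7}}

```text
time_s: 7.5
position: [474.7, -165.6, 177.2]
tcp_rot: [0.708, 0.706, 0.0, 0.001]
contact_force: [-0.4, -0.3, 0.0]
gripper_width: 0.301
grip_force: 0.0
```

Call:
{"fn": "servo_tool", "kwargs": {"steps": [{"x":45,"y":4,"z":0,"twist":0},{"x":90,"y":8,"z":0,"twist":0},{"x":140,"y":12,"z":0,"twist":0},{"x":190,"y":16,"z":0,"twist":0},{"x":240,"y":20,"z":0,"twist":0},{"x":286,"y":25,"z":0,"twist":0},{"x":286,"y":25,"z":0,"twist":0},{"x":286,"y":25,"z":0,"twist":0}], "fingers": 0.3}}

```text
time_s: 8.5
position: [499.6, 120.2, 175.0]
tcp_rot: [0.708, 0.706, -0.001, 0.0]
contact_force: [-0.6, -0.5, -0.1]
gripper_width: 0.703
grip_force: 0.0
```

```bash
python3 lk.py wrist w4 black0 orange0 panel
```

```text
t 8.5 pos [499.6 120.2 175. ] x [ 0.002  1.    -0.001] y [ 1.    -0.002 -0.001] j7 -0.64 F [-0.6 -0.5 -0.1] w 0.7032871398957431 g 0.0
black0 [494.5 123.8  62.2] 0.7 tool d [  3.7  -5.  112.8] px [271. 200.]
orange0 [568.1 178.1  62.9] 0.71 tool d [ 58.1  68.5 112. ] px [377. 124.]
orange0 [566.1   7.7   1.7] 0.7 tool d [-112.2   66.9  173.3] px [344. 294.]
orange0 [514.3 252.7  59.4] 0.62 tool d [132.6  14.5 115.4] px [301.   3.]
orange0 [391.7 214.4  -3.3] 0.61 tool d [  94.1 -108.   178.3] px [147.  72.]
panel [572.  184.7  -1.7] 0.61 tool d [ 64.8  72.4 176.6] px [362. 109.]
```

View pics/w4.png

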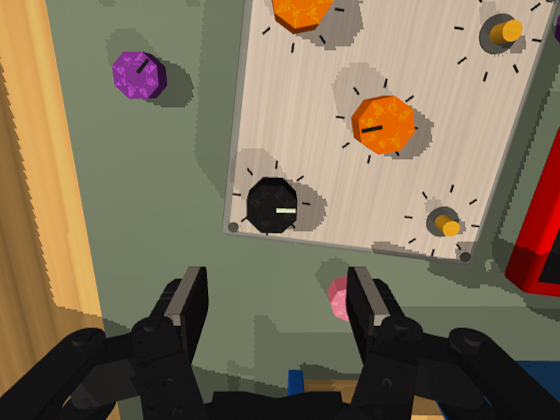

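The black knob (272,204) has its pointer at about 0°, so the current grip angle fits its flats. Centre orange is at (384,126) with its pointer at about 188°, and a third knob is at the top edge. Now the exact positions.

```bash
python3 - <<'E'
from h import *
im=cv2.imread("pics/w4.png"); hsv=cv2.cvtColor(im,cv2.COLOR_BGR2HSV)
s=arm.get_state(); 
def rep(m,name,roi):
    z=np.zeros_like(m); x0,x1,y0,y1=roi; z[y0:y1,x0:x1]=m[y0:y1,x0:x1]
    c=max(cv2.findContours(z,0,2)[0],key=cv2.contourArea)
    h=cv2.convexHull(c).reshape(-1,2)
    # silhouettes: project model top+bottom octagon circles and fit centre
    from scipy.optimize import minimize
    b=cv2.boundingRect(h)
    t=np.linspace(0,2*np.pi,32)
    def f(p):
        q=np.array([px("wrist",[p[0]+17.7*np.cos(a),p[1]+17.7*np.sin(a),zz]) for a in t for zz in(62,86)])
        return np.sum((np.array([q[:,0].min(),q[:,1].min(),q[:,0].max(),q[:,1].max()])-[b[0],b[1],b[0]+b[2],b[1]+b[3]])**2)
    g=ray("wrist",b[0]+b[2]/2,b[1]+b[3]/2,74)[:2]
    r=minimize(f,g,method="Nelder-Mead"); print(name,b,r.x.round(1),round(r.fun,1))
rep(((hsv[...,2]<60)*255).astype(np.uint8),"black",(240,305,170,245))
rep(((hsv[...,0]<16)&(hsv[...,1]>200)).astype(np.uint8)*255,"orange",(340,425,85,165))
for a,b in[((277,211),(295,211)),((383,127),(362,130))]:
    A=ray("wrist",*a,86);B=ray("wrist",*b,86);d=B-A;print(A,B,np.degrees(np.arctan2(d[1],d[0])))
E
```

```text
Traceback (most recent call last):
  File "h.py", line 10, in px
    m=arm.camera_model(cam); E=np.array(m["extrinsics"]) if E is None else E
ValueError: time passes only in moves, steps and waits
```

```bash
cat > h2.py <<'E'
import h; from h import *
from scipy.optimize import minimize
_m={}
class A:  # cached camera models
    def camera_model(self,c):
        if c not in _m:_m[c]=arm.camera_model(c)
        return _m[c]
    def __getattr__(self,n): return getattr(arm,n)
h.arm=A()
def knob(im,col,u,v,z=62,half=42):
    hsv=cv2.cvtColor(im,cv2.COLOR_BGR2HSV)
    m=(hsv[...,2]<60) if col=="black" else (hsv[...,0]<16)&(hsv[...,1]>200)
    k=np.zeros(m.shape,np.uint8); y0,x0=max(v-half,0),max(u-half,0)
    k[y0:v+half,x0:u+half]=m[y0:v+half,x0:u+half]
    c=max(cv2.findContours(k,0,2)[0],key=cv2.contourArea); b=cv2.boundingRect(c)
    t=np.linspace(0,2*np.pi,32)
    def f(p):
        q=np.array([px("wrist",[p[0]+17.7*np.cos(a),p[1]+17.7*np.sin(a),zz]) for a in t for zz in(z,z+24)])
        return np.sum((np.array([*q.min(0),*q.max(0)])-[b[0],b[1],b[0]+b[2],b[1]+b[3]])**2)
    r=minimize(f,ray("wrist",b[0]+b[2]/2,b[1]+b[3]/2,z+12)[:2],method="Nelder-Mead")
    print(col,b,r.x.round(1),round(r.fun,1)); return r.x
def ang(a,b,z=86):
    A=ray("wrist",*a,z);B=ray("wrist",*b,z);d=B-A;print("line",A,B,np.degrees(np.arctan2(d[1],d[0])).round(1))
E
python3 - <<'E'
from h2 import *
im=cv2.imread("pics/w4.png")
knob(im,"black",272,206,half=33);knob(im,"orange",383,125)
ang((277,211),(295,211));ang((383,127),(362,130))
st()
E
```

```text
black (242, 177, 55, 58) [494.4 122.4] 3.3
orange (352, 96, 63, 58) [568.7 178.1] 0.8
line [499.5 122.2  86. ] [511.6 122.1  86. ] -0.5
line [566.1 177.5  86. ] [553.1 175.7  86. ] -172.1
t 8.7 pos [499.8 119.5 175.2] x [ 0.004  1.    -0.001] y [ 1.    -0.004 -0.   ] j7 -0.64 F [-0.1 -0.4  0.3] w 0.6936805011474696 g 0.0
```

Call:
{"fn": "servo_tool", "kwargs": {"steps": [{"x":2,"y":-5,"z":30,"twist":0},{"x":2,"y":-5,"z":60,"twist":0},{"x":2,"y":-5,"z":90,"twist":0},{"x":2,"y":-5,"z":105,"twist":0},{"x":2,"y":-5,"z":112,"twist":0},{"x":2,"y":-5,"z":112,"twist":0},{"x":2,"y":-5,"z":112,"twist":0},{"x":2,"y":-5,"z":112,"twist":0}], "fingers": 0.4}}

```text
time_s: 9.7
position: [495.2, 123.0, 64.0]
tcp_rot: [0.708, 0.706, 0.001, 0.0]
contact_force: [-0.0, -1.2, 0.1]
gripper_width: 0.599
grip_force: 0.0
```

Call:
{"fn": "servo_tool", "kwargs": {"steps": [{"x":0,"y":0,"z":0,"twist":0},{"x":0,"y":0,"z":0,"twist":0},{"x":0,"y":0,"z":0,"twist":0},{"x":0,"y":0,"z":0,"twist":0},{"x":0,"y":0,"z":0,"twist":0},{"x":0,"y":0,"z":0,"twist":0},{"x":0,"y":0,"z":0,"twist":0},{"x":0,"y":0,"z":0,"twist":0}], "fingers": 1, "newtons": 60}}

```text
time_s: 10.7
position: [496.0, 123.0, 64.1]
tcp_rot: [0.708, 0.706, 0.001, 0.001]
contact_force: [1.1, -0.1, 8.3]
gripper_width: 0.382
grip_force: 58.9
```

Call:
{"fn": "servo_tool", "kwargs": {"steps": [{"x":0,"y":0,"z":0,"twist":0.15},{"x":0,"y":0,"z":-0.2,"twist":0.32},{"x":0,"y":0,"z":-0.4,"twist":0.49},{"x":0,"y":0,"z":-0.6,"twist":0.66},{"x":0,"y":0,"z":-0.6,"twist":0.52},{"x":0,"y":0,"z":-0.8,"twist":0.35},{"x":0,"y":0,"z":-1.0,"twist":0.18},{"x":0,"y":0,"z":-1.2,"twist":0.0}]}}

```text
time_s: 11.7
position: [496.0, 122.4, 64.7]
tcp_rot: [0.706, 0.708, 0.001, 0.001]
contact_force: [2.2, -1.0, -2.1]
gripper_width: 0.381
grip_force: 59.9
```

```bash
python3 -c "
from h import *
s,r=st();print(s['ft_torque'])"
```

```text
t 11.7 pos [496.  122.4  64.7] x [-0.003  1.    -0.   ] y [1.    0.003 0.002] j7 -0.77 F [ 2.2 -1.  -2.1] w 0.38147279685997226 g 59.88121463684365
[-0.08050164 -0.50186928 -0.12876537]
```

Call:
{"fn": "servo_tool", "kwargs": {"steps": [{"x":0,"y":0,"z":-0.28,"twist":-0.17},{"x":0,"y":0,"z":-0.56,"twist":-0.34},{"x":0,"y":0,"z":-0.84,"twist":-0.51},{"x":0,"y":0,"z":-1.1,"twist":-0.68},{"x":0,"y":0,"z":-1.1,"twist":-0.53},{"x":0,"y":0,"z":-1.4,"twist":-0.36},{"x":0,"y":0,"z":-1.7,"twist":-0.18},{"x":0,"y":0,"z":-2.0,"twist":0.0}]}}

```text
time_s: 12.7
position: [496.0, 123.8, 66.7]
tcp_rot: [0.71, 0.704, 0.001, 0.0]
contact_force: [1.8, 2.8, -4.2]
gripper_width: 0.378
grip_force: 59.9
```

Call:
{"fn": "servo_tool", "kwargs": {"steps": [{"x":0,"y":0,"z":-0.28,"twist":0.17},{"x":0,"y":0,"z":-0.56,"twist":0.34},{"x":0,"y":0,"z":-0.84,"twist":0.51},{"x":0,"y":0,"z":-1.1,"twist":0.68},{"x":0,"y":0,"z":-1.1,"twist":0.53},{"x":0,"y":0,"z":-1.4,"twist":0.36},{"x":0,"y":0,"z":-1.7,"twist":0.18},{"x":0,"y":0,"z":-2.0,"twist":0.0}]}}

```text
time_s: 13.7
position: [496.0, 122.3, 68.6]
tcp_rot: [0.706, 0.708, 0.0, 0.001]
contact_force: [4.1, 0.1, -5.3]
gripper_width: 0.38
grip_force: 60.2
```

Call:
{"fn": "servo_tool", "kwargs": {"steps": [{"x":0,"y":0,"z":-0.28,"twist":-0.17},{"x":0,"y":0,"z":-0.56,"twist":-0.34},{"x":0,"y":0,"z":-0.84,"twist":-0.51},{"x":0,"y":0,"z":-1.1,"twist":-0.68},{"x":0,"y":0,"z":-1.1,"twist":-0.53},{"x":0,"y":0,"z":-1.4,"twist":-0.36},{"x":0,"y":0,"z":-1.7,"twist":-0.18},{"x":0,"y":0,"z":-2.0,"twist":0.0}]}}

```text
time_s: 14.7
position: [496.1, 123.9, 70.6]
tcp_rot: [0.71, 0.705, 0.001, 0.0]
contact_force: [1.8, 3.1, -5.1]
gripper_width: 0.383
grip_force: 60.3
```

Call:
{"fn": "servo_tool", "kwargs": {"steps": [{"x":0,"y":0,"z":-0.28,"twist":0.17},{"x":0,"y":0,"z":-0.56,"twist":0.34},{"x":0,"y":0,"z":-0.84,"twist":0.51},{"x":0,"y":0,"z":-1.1,"twist":0.68},{"x":0,"y":0,"z":-1.1,"twist":0.53},{"x":0,"y":0,"z":-1.4,"twist":0.36},{"x":0,"y":0,"z":-1.7,"twist":0.18},{"x":0,"y":0,"z":-2.0,"twist":0.0}]}}

```text
time_s: 15.7
position: [496.1, 122.9, 72.7]
tcp_rot: [0.706, 0.708, 0.001, 0.001]
contact_force: [3.6, -1.1, -4.4]
gripper_width: 0.383
grip_force: 60.6
```

Call:
{"fn": "servo_tool", "kwargs": {"steps": [{"x":0,"y":0,"z":-0.28,"twist":-0.17},{"x":0,"y":0,"z":-0.56,"twist":-0.34},{"x":0,"y":0,"z":-0.84,"twist":-0.51},{"x":0,"y":0,"z":-1.1,"twist":-0.68},{"x":0,"y":0,"z":-1.1,"twist":-0.53},{"x":0,"y":0,"z":-1.4,"twist":-0.36},{"x":0,"y":0,"z":-1.7,"twist":-0.18},{"x":0,"y":0,"z":-2.0,"twist":0.0}]}}

```text
time_s: 16.7
position: [496.1, 123.1, 74.7]
tcp_rot: [0.71, 0.704, 0.001, 0.0]
contact_force: [2.0, -0.7, -3.5]
gripper_width: 0.384
grip_force: 60.6
```

Call:
{"fn": "servo_tool", "kwargs": {"steps": [{"x":0,"y":0,"z":-0.28,"twist":0.17},{"x":0,"y":0,"z":-0.56,"twist":0.34},{"x":0,"y":0,"z":-0.84,"twist":0.51},{"x":0,"y":0,"z":-1.1,"twist":0.68},{"x":0,"y":0,"z":-1.1,"twist":0.53},{"x":0,"y":0,"z":-1.4,"twist":0.36},{"x":0,"y":0,"z":-1.7,"twist":0.18},{"x":0,"y":0,"z":-2.0,"twist":0.0}]}}

```text
time_s: 17.7
position: [494.8, 122.9, 76.6]
tcp_rot: [0.706, 0.709, 0.0, 0.0]
contact_force: [-0.0, -0.3, -0.3]
gripper_width: 0.377
grip_force: 61.2
```

Call:
{"fn": "servo_tool", "kwargs": {"steps": [{"x":0,"y":0,"z":-0.28,"twist":-0.17},{"x":0,"y":0,"z":-0.56,"twist":-0.34},{"x":0,"y":0,"z":-0.84,"twist":-0.51},{"x":0,"y":0,"z":-1.1,"twist":-0.68},{"x":0,"y":0,"z":-1.1,"twist":-0.53},{"x":0,"y":0,"z":-1.4,"twist":-0.36},{"x":0,"y":0,"z":-1.7,"twist":-0.18},{"x":0,"y":0,"z":-2.0,"twist":0.0}]}}

```text
time_s: 18.7
position: [494.8, 122.9, 78.6]
tcp_rot: [0.71, 0.704, 0.0, 0.0]
contact_force: [-0.0, 0.1, -0.8]
gripper_width: 0.382
grip_force: 61.0
```

The knob is free. Next it goes to the drawer.

Call:
{"fn": "servo_tool", "kwargs": {"steps": [{"x":0,"y":0,"z":-15,"twist":0},{"x":0,"y":0,"z":-40,"twist":0},{"x":-40,"y":10,"z":-65,"twist":0},{"x":-90,"y":24,"z":-65,"twist":0},{"x":-140,"y":38,"z":-65,"twist":0},{"x":-190,"y":52,"z":-65,"twist":0},{"x":-240,"y":66,"z":-65,"twist":0},{"x":-290,"y":82,"z":-65,"twist":0}]}}

```text
time_s: 19.7
position: [576.4, -169.3, 144.8]
tcp_rot: [0.706, 0.708, 0.0, 0.0]
contact_force: [0.6, -0.2, -0.9]
gripper_width: 0.379
grip_force: 61.0
```

```bash
python3 lk.py wrist w5 drawer_floor black0
```

```text
t 19.7 pos [ 576.4 -169.3  144.8] x [-0.002  1.    -0.   ] y [1.    0.002 0.001] j7 -0.16 F [ 0.6 -0.2 -0.9] w 0.37899858236406575 g 61.0176483518444
drawer_floor [ 609.1 -167.9   18.1] 0.72 tool d [  1.3  32.6 126.7] px [320. 197.]
black0 [ 576.1 -167.5  141.4] 0.57 tool d [ 1.8 -0.3  3.4] px [277. 274.]
```

View pics/w5.png

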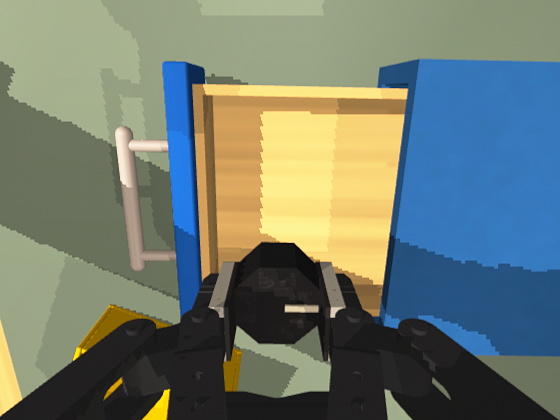

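The black knob is held at (278,295) over the open drawer, whose interior spans columns 205-400. Now lower and release.

Call:
{"fn": "servo_tool", "kwargs": {"steps": [{"x":1,"y":5,"z":40,"twist":0},{"x":1,"y":5,"z":80,"twist":0},{"x":1,"y":5,"z":105,"twist":0},{"x":1,"y":5,"z":115,"twist":0},{"x":1,"y":5,"z":115,"twist":0},{"x":1,"y":5,"z":115,"twist":0},{"x":1,"y":5,"z":115,"twist":0},{"x":1,"y":5,"z":115,"twist":0}]}}

```text
time_s: 20.85
position: [581.5, -166.4, 29.1]
tcp_rot: [0.708, 0.706, 0.0, 0.0]
contact_force: [0.9, 0.1, 0.1]
gripper_width: 0.383
grip_force: 61.0
```

Call:
{"fn": "servo_tool", "kwargs": {"steps": [{"x":0,"y":0,"z":0,"twist":0},{"x":0,"y":0,"z":0,"twist":0},{"x":0,"y":0,"z":0,"twist":0},{"x":0,"y":0,"z":0,"twist":0},{"x":0,"y":0,"z":-30,"twist":0},{"x":0,"y":0,"z":-70,"twist":0},{"x":0,"y":0,"z":-115,"twist":0},{"x":0,"y":0,"z":-145,"twist":0}], "fingers": 0.45}}

```text
time_s: 21.85
position: [581.6, -166.2, 175.5]
tcp_rot: [0.708, 0.706, 0.0, 0.001]
contact_force: [0.6, 0.2, 1.0]
gripper_width: 0.55
grip_force: 0.0
```

```bash
python3 lk.py wrist w6 drawer_floor black0 bin; python3 lk.py scene s6 bin panel orange0
```

```text
t 21.85 pos [ 581.6 -166.2  175.5] x [ 0.002  1.    -0.   ] y [ 1.    -0.002  0.001] j7 -0.15 F [0.6 0.2 1. ] w 0.5503479722145046 g 0.0
drawer_floor [ 609.7 -167.4   18.9] 0.86 tool d [ -1.1  27.9 156.6] px [310. 190.]
black0 [ 579.2 -166.5   21.2] 0.63 tool d [ -0.2  -2.6 154.3] px [274. 190.]
t 22.05 pos [ 581.2 -166.5  173.7] x [ 0.002  1.    -0.   ] y [ 1.    -0.002  0.001] j7 -0.15 F [-0.3 -0.9 -0.4] w 0.5480803981738402 g 0.0
bin [ 461.  -364.5    0.8] 0.97 tool d [-198.2 -119.9  172.9] px [259. 119.]
panel [571.6 174.   -0.6] 0.59 tool d [340.5 -10.5 174.1] px [340. 279.]
orange0 [514.4 251.9  58.5] 0.79 tool d [418.3 -67.8 114.9] px [390. 278.]
orange0 [567.  176.1  62.9] 0.75 tool d [342.6 -15.1 110.6] px [345. 261.]
orange0 [393.3 207.2   1.4] 0.68 tool d [ 373.3 -188.9  172. ] px [416. 252.]
orange0 [735.8 248.3  -1.1] 0.57 tool d [415.2 153.5 174.7] px [292. 348.]
```

The black knob lies in the drawer. Next is the centre orange knob.

Call:
{"fn": "servo_tool", "kwargs": {"steps": [{"x":50,"y":-2,"z":0,"twist":-0.02},{"x":100,"y":-4,"z":0,"twist":-0.04},{"x":150,"y":-6,"z":0,"twist":-0.06},{"x":200,"y":-8,"z":0,"twist":-0.08},{"x":250,"y":-10,"z":0,"twist":-0.1},{"x":300,"y":-12,"z":0,"twist":-0.12},{"x":344,"y":-12,"z":0,"twist":-0.14},{"x":344,"y":-12,"z":0,"twist":-0.14}], "fingers": 0.3}}

```text
time_s: 23.25
position: [569.0, 182.5, 172.7]
tcp_rot: [0.654, 0.756, 0.0, -0.001]
contact_force: [-0.2, -0.8, 0.5]
gripper_width: 0.699
grip_force: 0.0
```

```bash
python3 lk.py wrist w7 orange0; python3 -c "
from h2 import *
knob(cv2.imread('pics/w7.png'),'orange',275,205,half=50)"
```

```text
t 23.25 pos [569.  182.5 172.7] x [-0.144  0.99   0.002] y [ 0.99   0.144 -0.001] j7 -0.61 F [-0.2 -0.8  0.5] w 0.6988837351836078 g 0.0
orange0 [393.1 211.3  -2.3] 0.91 tool d [  53.4 -169.8  175.3] px [ 79. 123.]
orange0 [735.5 253.2  -2.6] 0.91 tool d [ 45.6 175.1 175.3] px [480. 132.]
orange0 [567.4   7.1   2.5] 0.84 tool d [-173.7  -26.7  169.9] px [251. 347.]
orange0 [566.6 177.2  63.3] 0.7 tool d [ -5.1  -3.1 109.4] px [273. 212.]
orange (250, 188, 51, 56) [568.6 174.1] 4.7
```

View pics/w7.png

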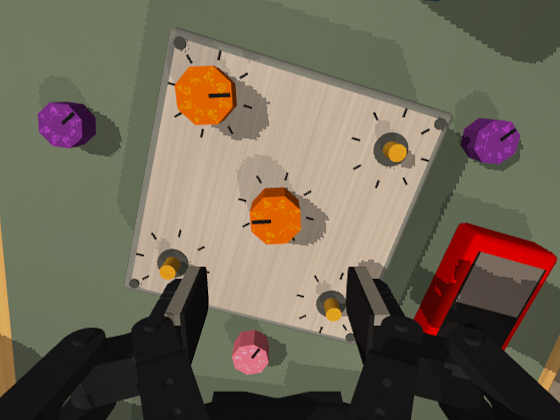

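The view shows the centre orange knob (275,215) and corner orange knob (206,95), both with flats aligned to this tool angle. Pink and purple stay off the box.

Call:
{"fn": "servo_tool", "kwargs": {"steps": [{"x":-4,"y":-1,"z":30,"twist":0},{"x":-4,"y":-1,"z":60,"twist":0},{"x":-4,"y":-1,"z":90,"twist":0},{"x":-4,"y":-1,"z":103,"twist":0},{"x":-4,"y":-1,"z":109,"twist":0},{"x":-4,"y":-1,"z":109,"twist":0},{"x":-4,"y":-1,"z":109,"twist":0},{"x":-4,"y":-1,"z":109,"twist":0}], "fingers": 0.4}}

```text
time_s: 24.35
position: [569.9, 173.7, 65.2]
tcp_rot: [0.657, 0.754, 0.0, 0.0]
contact_force: [0.3, -1.1, 0.3]
gripper_width: 0.601
grip_force: 0.0
```

Call:
{"fn": "servo_tool", "kwargs": {"steps": [{"x":0,"y":0,"z":0,"twist":0},{"x":0,"y":0,"z":0,"twist":0},{"x":0,"y":0,"z":0,"twist":0},{"x":0,"y":0,"z":0,"twist":0},{"x":0,"y":0,"z":0,"twist":0},{"x":0,"y":0,"z":0,"twist":0},{"x":0,"y":0,"z":0,"twist":0},{"x":0,"y":0,"z":0,"twist":0}], "fingers": 1, "newtons": 60}}

```text
time_s: 25.35
position: [569.3, 173.6, 65.3]
tcp_rot: [0.657, 0.754, -0.0, 0.0]
contact_force: [-2.1, -1.3, 8.7]
gripper_width: 0.384
grip_force: 58.6
```

Call:
{"fn": "servo_tool", "kwargs": {"steps": [{"x":0,"y":0,"z":0,"twist":0.15},{"x":0,"y":0,"z":-0.2,"twist":0.32},{"x":0,"y":0,"z":-0.4,"twist":0.49},{"x":0,"y":0,"z":-0.6,"twist":0.66},{"x":0,"y":0,"z":-0.6,"twist":0.52},{"x":0,"y":0,"z":-0.8,"twist":0.35},{"x":0,"y":0,"z":-1.0,"twist":0.18},{"x":0,"y":0,"z":-1.2,"twist":0.0}]}}

```text
time_s: 26.35
position: [569.2, 173.9, 65.7]
tcp_rot: [0.654, 0.756, -0.0, -0.0]
contact_force: [-0.3, 0.3, -2.8]
gripper_width: 0.384
grip_force: 59.7
```

The grip sits about 4 mm off along the pads, so I'll regrip centred before pulling.

Call:
{"fn": "servo_tool", "kwargs": {"steps": [{"x":0,"y":0,"z":0,"twist":0},{"x":0,"y":0,"z":0,"twist":0},{"x":0,"y":0,"z":0,"twist":0},{"x":4,"y":0,"z":0.5,"twist":0},{"x":4,"y":0,"z":1,"twist":0},{"x":4,"y":0,"z":1,"twist":0},{"x":4,"y":0,"z":1,"twist":0},{"x":4,"y":0,"z":1,"twist":0}], "fingers": 0.5}}

```text
time_s: 27.35
position: [568.9, 177.6, 64.6]
tcp_rot: [0.657, 0.754, -0.0, -0.0]
contact_force: [-0.4, 0.4, 0.8]
gripper_width: 0.5
grip_force: 0.0
```

Call:
{"fn": "servo_tool", "kwargs": {"steps": [{"x":0,"y":0,"z":0,"twist":0},{"x":0,"y":0,"z":0,"twist":0},{"x":0,"y":0,"z":0,"twist":0},{"x":0,"y":0,"z":0,"twist":0},{"x":0,"y":0,"z":0,"twist":0},{"x":0,"y":0,"z":0,"twist":0},{"x":0,"y":0,"z":0,"twist":0},{"x":0,"y":0,"z":0,"twist":0}], "fingers": 1, "newtons": 60}}

```text
time_s: 28.35
position: [568.7, 177.5, 65.0]
tcp_rot: [0.657, 0.754, -0.0, 0.0]
contact_force: [-1.8, -0.3, 5.9]
gripper_width: 0.389
grip_force: 59.1
```

Call:
{"fn": "servo_tool", "kwargs": {"steps": [{"x":0,"y":0,"z":0,"twist":0.15},{"x":0,"y":0,"z":-0.25,"twist":0.32},{"x":0,"y":0,"z":-0.5,"twist":0.49},{"x":0,"y":0,"z":-0.8,"twist":0.66},{"x":0,"y":0,"z":-0.8,"twist":0.52},{"x":0,"y":0,"z":-1.1,"twist":0.35},{"x":0,"y":0,"z":-1.4,"twist":0.18},{"x":0,"y":0,"z":-1.7,"twist":0.0}]}}

```text
time_s: 29.35
position: [568.6, 177.8, 66.1]
tcp_rot: [0.654, 0.756, -0.0, -0.0]
contact_force: [-0.9, 0.2, -2.7]
gripper_width: 0.387
grip_force: 60.3
```

Call:
{"fn": "servo_tool", "kwargs": {"steps": [{"x":0,"y":0,"z":-0.28,"twist":-0.17},{"x":0,"y":0,"z":-0.56,"twist":-0.34},{"x":0,"y":0,"z":-0.84,"twist":-0.51},{"x":0,"y":0,"z":-1.1,"twist":-0.68},{"x":0,"y":0,"z":-1.1,"twist":-0.53},{"x":0,"y":0,"z":-1.4,"twist":-0.36},{"x":0,"y":0,"z":-1.7,"twist":-0.18},{"x":0,"y":0,"z":-2.0,"twist":0.0}]}}

```text
time_s: 30.35
position: [568.7, 177.1, 67.8]
tcp_rot: [0.659, 0.752, -0.0, -0.0]
contact_force: [0.2, -1.4, -5.3]
gripper_width: 0.392
grip_force: 60.8
```

Call:
{"fn": "servo_tool", "kwargs": {"steps": [{"x":0,"y":0,"z":-0.28,"twist":0.17},{"x":0,"y":0,"z":-0.56,"twist":0.34},{"x":0,"y":0,"z":-0.84,"twist":0.51},{"x":0,"y":0,"z":-1.1,"twist":0.68},{"x":0,"y":0,"z":-1.1,"twist":0.53},{"x":0,"y":0,"z":-1.4,"twist":0.36},{"x":0,"y":0,"z":-1.7,"twist":0.18},{"x":0,"y":0,"z":-2.0,"twist":0.0}]}}

```text
time_s: 31.35
position: [568.5, 177.7, 69.9]
tcp_rot: [0.654, 0.756, -0.0, -0.0]
contact_force: [-0.2, 3.5, -5.4]
gripper_width: 0.387
grip_force: 60.5
```

Call:
{"fn": "servo_tool", "kwargs": {"steps": [{"x":0,"y":0,"z":-0.28,"twist":-0.17},{"x":0,"y":0,"z":-0.56,"twist":-0.34},{"x":0,"y":0,"z":-0.84,"twist":-0.51},{"x":0,"y":0,"z":-1.1,"twist":-0.68},{"x":0,"y":0,"z":-1.1,"twist":-0.53},{"x":0,"y":0,"z":-1.4,"twist":-0.36},{"x":0,"y":0,"z":-1.7,"twist":-0.18},{"x":0,"y":0,"z":-2.0,"twist":0.0}]}}

```text
time_s: 32.35
position: [568.6, 177.1, 71.8]
tcp_rot: [0.659, 0.752, -0.001, -0.0]
contact_force: [-0.9, -0.4, -3.5]
gripper_width: 0.387
grip_force: 61.1
```

Call:
{"fn": "servo_tool", "kwargs": {"steps": [{"x":0,"y":0,"z":-0.28,"twist":0.17},{"x":0,"y":0,"z":-0.56,"twist":0.34},{"x":0,"y":0,"z":-0.84,"twist":0.51},{"x":0,"y":0,"z":-1.1,"twist":0.68},{"x":0,"y":0,"z":-1.1,"twist":0.53},{"x":0,"y":0,"z":-1.4,"twist":0.36},{"x":0,"y":0,"z":-1.7,"twist":0.18},{"x":0,"y":0,"z":-2.0,"twist":0.0}]}}

```text
time_s: 33.35
position: [568.7, 176.6, 73.8]
tcp_rot: [0.655, 0.756, -0.001, 0.0]
contact_force: [1.2, -1.2, -5.7]
gripper_width: 0.386
grip_force: 60.8
```

Call:
{"fn": "servo_tool", "kwargs": {"steps": [{"x":0,"y":0,"z":-0.28,"twist":-0.17},{"x":0,"y":0,"z":-0.56,"twist":-0.34},{"x":0,"y":0,"z":-0.84,"twist":-0.51},{"x":0,"y":0,"z":-1.1,"twist":-0.68},{"x":0,"y":0,"z":-1.1,"twist":-0.53},{"x":0,"y":0,"z":-1.4,"twist":-0.36},{"x":0,"y":0,"z":-1.7,"twist":-0.18},{"x":0,"y":0,"z":-2.0,"twist":0.0}]}}

```text
time_s: 34.35
position: [568.4, 177.7, 76.0]
tcp_rot: [0.659, 0.752, -0.0, -0.0]
contact_force: [-1.9, 1.0, -3.5]
gripper_width: 0.387
grip_force: 61.2
```

Call:
{"fn": "servo_tool", "kwargs": {"steps": [{"x":0,"y":0,"z":-0.28,"twist":0.17},{"x":0,"y":0,"z":-0.56,"twist":0.34},{"x":0,"y":0,"z":-0.84,"twist":0.51},{"x":0,"y":0,"z":-1.1,"twist":0.68},{"x":0,"y":0,"z":-1.1,"twist":0.53},{"x":0,"y":0,"z":-1.4,"twist":0.36},{"x":0,"y":0,"z":-1.7,"twist":0.18},{"x":0,"y":0,"z":-2.0,"twist":0.0}]}}

```text
time_s: 35.35
position: [568.9, 177.6, 78.3]
tcp_rot: [0.654, 0.756, -0.0, 0.0]
contact_force: [0.1, -0.2, -0.7]
gripper_width: 0.383
grip_force: 61.4
```

Call:
{"fn": "servo_tool", "kwargs": {"steps": [{"x":0,"y":0,"z":-0.28,"twist":-0.17},{"x":0,"y":0,"z":-0.56,"twist":-0.34},{"x":0,"y":0,"z":-0.84,"twist":-0.51},{"x":0,"y":0,"z":-1.1,"twist":-0.68},{"x":0,"y":0,"z":-1.1,"twist":-0.53},{"x":0,"y":0,"z":-1.4,"twist":-0.36},{"x":0,"y":0,"z":-1.7,"twist":-0.18},{"x":0,"y":0,"z":-2.0,"twist":0.0}]}}

```text
time_s: 36.35
position: [568.9, 177.5, 80.3]
tcp_rot: [0.659, 0.752, -0.0, -0.0]
contact_force: [0.1, -0.3, -1.6]
gripper_width: 0.384
grip_force: 61.4
```

```bash
python3 lk.py scene s8 bin; python3 lk.py wrist w8 orange0;python3 lk.py side d8 bin
```

```text
t 36.35 pos [568.9 177.5  80.3] x [-0.131  0.991  0.   ] y [ 0.991  0.131 -0.   ] j7 -0.74 F [ 0.1 -0.3 -1.6] w 0.3838340774350898 g 61.42398884519935
bin [ 430.  -335.     3.9] 0.66 tool d [-489.8 -205.1   76.4] px [274. 120.]
t 36.45 pos [569.  177.8  80.5] x [-0.136  0.991 -0.   ] y [0.991 0.136 0.   ] j7 -0.74 F [-1.   0.2 -0.7] w 0.38718431833443356 g 61.400435362011194
orange0 [514.  253.4  59.8] 0.89 tool d [ 82.4 -44.2  20.6] px [174.  85.]
orange0 [770.4  93.9   1.6] 0.7 tool d [-110.4  188.2   79. ] px [530. 360.]
orange0 [568.4 181.2  77.3] 0.66 tool d [ 3.5 -0.1  3.2] px [277. 271.]
t 36.55 pos [568.9 177.7  80.4] x [-0.142  0.99  -0.   ] y [ 0.99   0.142 -0.   ] j7 -0.73 F [-0.6  0.1  0.7] w 0.38650506018267183 g 61.396662555634975
bin [ 434.5 -331.8   -0.5] 0.73 tool d [-485.2 -205.3   81. ] px [250. 386.]
```

The bin has been knocked to about (432,-333). The knob is free; now rise and carry it there.

Call:
{"fn": "servo_tool", "kwargs": {"steps": [{"x":0,"y":0,"z":-15,"twist":0},{"x":0,"y":0,"z":-45,"twist":0},{"x":-30,"y":-13,"z":-80,"twist":0},{"x":-85,"y":-36,"z":-80,"twist":0},{"x":-140,"y":-60,"z":-80,"twist":0},{"x":-195,"y":-83,"z":-80,"twist":0},{"x":-250,"y":-106,"z":-80,"twist":0},{"x":-305,"y":-130,"z":-80,"twist":0}]}}

```text
time_s: 37.65
position: [481.8, -144.3, 161.4]
tcp_rot: [0.656, 0.755, 0.0, 0.001]
contact_force: [0.3, 0.0, -0.6]
gripper_width: 0.39
grip_force: 61.4
```

Call:
{"fn": "servo_tool", "kwargs": {"steps": [{"x":-40,"y":-17,"z":0,"twist":0},{"x":-85,"y":-36,"z":0,"twist":0},{"x":-125,"y":-53,"z":0,"twist":0},{"x":-150,"y":-64,"z":0,"twist":0},{"x":-165,"y":-70,"z":0,"twist":0},{"x":-165,"y":-70,"z":0,"twist":0},{"x":-165,"y":-70,"z":0,"twist":0},{"x":-165,"y":-70,"z":0,"twist":0}]}}

```text
time_s: 38.65
position: [436.1, -314.1, 160.5]
tcp_rot: [0.656, 0.755, 0.0, -0.0]
contact_force: [-0.2, 0.2, -0.2]
gripper_width: 0.389
grip_force: 61.4
```

```bash
python3 lk.py wrist w9 bin; python3 lk.py scene s9 bin
```

```text
t 38.65 pos [ 436.1 -314.1  160.5] x [-0.14  0.99  0.  ] y [0.99 0.14 0.  ] j7 0.21 F [-0.2  0.2 -0.2] w 0.38930101886240587 g 61.39596389606595
bin [ 425.7 -325.9   -1.5] 0.65 tool d [-10.2 -12.  162. ] px [264. 199.]
t 38.75 pos [ 436.  -314.4  160.4] x [-0.139  0.99   0.   ] y [0.99  0.139 0.   ] j7 0.21 F [-1.   0.2 -0.6] w 0.38691346323320475 g 61.396185513585806
bin [ 4.328e+02 -3.326e+02 -1.000e-01] 0.96 tool d [-17.6  -5.7 160.5] px [274. 122.]
```

View pics/w9.png

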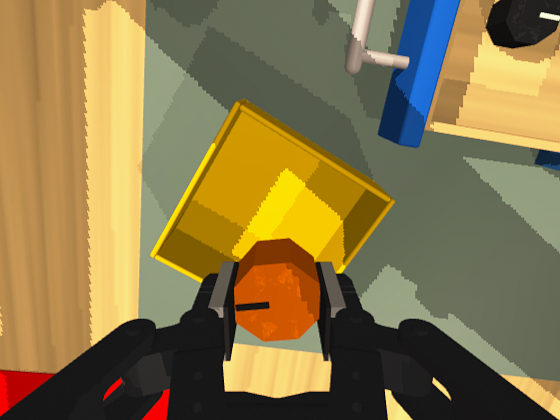

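The bin rim corners are at (243,101), (394,201) and (152,256). I'll compute the centre from that diagonal and pick the gripper angle.

```bash
python3 -c "
from h2 import *
A,B,C=[ray('wrist',*p,60) for p in[(243,101),(394,201),(152,256)]]
print(A,B,C,(B+C)/2,np.degrees(np.arctan2(*(A-C)[1::-1])),np.linalg.norm(A-B),np.linalg.norm(A-C))
s,r=st();print(r.T@((B+C)/2-s['position']))"
```

```text
[ 403.7 -245.    60. ] [ 515.9 -297.1   60. ] [ 349.3 -363.3   60. ] [ 432.6 -330.2   60. ] 65.30476552469035 123.70630541730684 130.2084866665764
t 38.85 pos [ 435.8 -314.9  160.4] x [-0.139  0.99   0.   ] y [ 0.99   0.139 -0.   ] j7 0.21 F [-0.4  0.6 -1. ] w 0.3854733561928455 g 61.39693742617965
[-14.73301049  -5.27313468 100.39653429]
```

Call:
{"fn": "servo_tool", "kwargs": {"steps": [{"x":-12,"y":-6,"z":0,"twist":0.16},{"x":-25,"y":-13,"z":0,"twist":0.32},{"x":-37,"y":-19,"z":0,"twist":0.48},{"x":-37,"y":-19,"z":35,"twist":0.58},{"x":-37,"y":-19,"z":75,"twist":0.58},{"x":-37,"y":-19,"z":115,"twist":0.58},{"x":-37,"y":-19,"z":138,"twist":0.58},{"x":-37,"y":-19,"z":138,"twist":0.58}]}}

```text
time_s: 39.85
position: [421.3, -353.7, 20.9]
tcp_rot: [0.845, 0.535, -0.001, -0.001]
contact_force: [-0.5, 0.4, 0.2]
gripper_width: 0.387
grip_force: 61.4
```

Call:
{"fn": "servo_tool", "kwargs": {"steps": [{"x":0,"y":0,"z":0,"twist":0},{"x":0,"y":0,"z":0,"twist":0},{"x":0,"y":0,"z":0,"twist":0},{"x":0,"y":0,"z":0,"twist":0},{"x":0,"y":0,"z":-30,"twist":0},{"x":0,"y":0,"z":-70,"twist":0},{"x":0,"y":0,"z":-115,"twist":0},{"x":0,"y":0,"z":-155,"twist":0}], "fingers": 0.45}}

```text
time_s: 40.85
position: [421.6, -354.7, 179.1]
tcp_rot: [0.845, 0.535, 0.0, 0.0]
contact_force: [-0.3, -0.7, -0.3]
gripper_width: 0.545
grip_force: 0.0
```

```bash
python3 lk.py wrist w10 bin orange0
```

```text
t 40.85 pos [ 421.6 -354.7  179.1] x [ 0.428  0.904 -0.   ] y [ 0.904 -0.428  0.   ] j7 -0.15 F [-0.3 -0.7 -0.3] w 0.5449824770679924 g 0.0
bin [ 429.8 -326.7   -4.3] 0.58 tool d [ 28.8  -4.7 183.4] px [272. 150.]
orange0 [ 420.7 -356.8    5.1] 0.61 tool d [ -2.3  -0.  174. ] px [278. 186.]
```

The first orange knob is in the bin. Now the corner orange knob.

Call:
{"fn": "servo_tool", "kwargs": {"steps": [{"x":50,"y":-15,"z":0,"twist":-0.08},{"x":105,"y":-32,"z":0,"twist":-0.16},{"x":160,"y":-48,"z":0,"twist":-0.24},{"x":215,"y":-64,"z":0,"twist":-0.32},{"x":270,"y":-81,"z":0,"twist":-0.4},{"x":320,"y":-96,"z":0,"twist":-0.48},{"x":360,"y":-108,"z":0,"twist":-0.56},{"x":388,"y":-116,"z":0,"twist":-0.62}], "fingers": 0.4}}

```text
time_s: 42.0
position: [482.4, 47.8, 176.5]
tcp_rot: [0.64, 0.769, -0.0, -0.001]
contact_force: [-0.1, -0.7, -0.6]
gripper_width: 0.597
grip_force: 0.0
```

```bash
python3 -c "
from h import *
s,r=st();print(r.T@(np.array([514,252,175])-s['position']))"
```

```text
t 42.0 pos [482.4  47.8 176.5] x [-0.181  0.983  0.001] y [ 0.983  0.181 -0.001] j7 -0.48 F [-0.1 -0.7 -0.6] w 0.5974030219230455 g 0.0
[195.07909367  68.07321154   1.55372368]
```

Call:
{"fn": "servo_tool", "kwargs": {"steps": [{"x":50,"y":17,"z":0,"twist":0},{"x":100,"y":35,"z":0,"twist":0},{"x":150,"y":52,"z":0,"twist":0},{"x":180,"y":63,"z":0,"twist":0},{"x":194,"y":68,"z":0,"twist":0},{"x":194,"y":68,"z":0,"twist":0},{"x":194,"y":68,"z":0,"twist":0},{"x":194,"y":68,"z":0,"twist":0}]}}

```text
time_s: 43.0
position: [515.6, 246.9, 177.3]
tcp_rot: [0.642, 0.767, -0.0, 0.0]
contact_force: [0.2, -0.4, 0.5]
gripper_width: 0.598
grip_force: 0.0
```

```bash
python3 lk.py wrist w11 orange0; python3 -c "
from h2 import *
knob(cv2.imread('pics/w11.png'),'orange',278,205,half=50)"
```

```text
t 43.0 pos [515.6 246.9 177.3] x [-0.175  0.985 -0.001] y [ 0.985  0.175 -0.   ] j7 -0.79 F [ 0.2 -0.4  0.5] w 0.5982908683385597 g 0.0
orange0 [736.9 255.9  -3.6] 0.77 tool d [-29.8 219.5 180.8] px [510. 213.]
orange0 [ 5.649e+02  6.600e+00 -1.000e-01] 0.74 tool d [-245.1    6.5  177.6] px [283. 396.]
orange0 [389.8 211.8  -0.6] 0.69 tool d [ -12.4 -129.9  177.9] px [136. 196.]
orange0 [515.6 254.1  60.9] 0.6 tool d [  7.1   1.3 116.4] px [279. 194.]
orange (251, 174, 50, 55) [513.8 252.9] 5.7
```

View pics/w11.png

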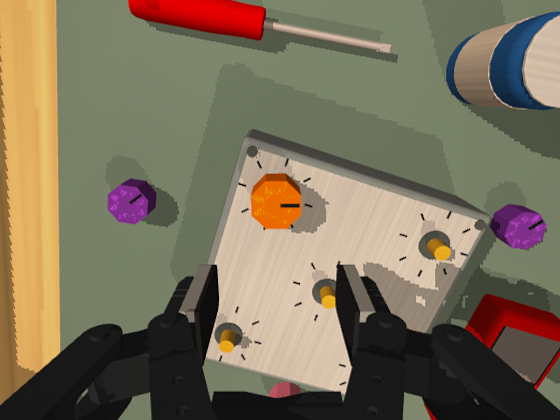

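The corner orange knob is at (277,205) with its pointer along the closing line. The remaining spindles are bare and upright. Now grip it.

Call:
{"fn": "servo_tool", "kwargs": {"steps": [{"x":5.5,"y":-0.6,"z":30,"twist":0},{"x":5.5,"y":-0.6,"z":60,"twist":0},{"x":5.5,"y":-0.6,"z":90,"twist":0},{"x":5.5,"y":-0.6,"z":105,"twist":0},{"x":5.5,"y":-0.6,"z":113,"twist":0},{"x":5.5,"y":-0.6,"z":113,"twist":0},{"x":5.5,"y":-0.6,"z":113,"twist":0},{"x":5.5,"y":-0.6,"z":113,"twist":0}]}}

```text
time_s: 44.1
position: [514.3, 254.1, 65.1]
tcp_rot: [0.642, 0.767, 0.001, 0.0]
contact_force: [-0.6, 0.1, -0.6]
gripper_width: 0.6
grip_force: 0.0
```

Call:
{"fn": "servo_tool", "kwargs": {"steps": [{"x":0,"y":0,"z":0,"twist":0},{"x":0,"y":0,"z":0,"twist":0},{"x":0,"y":0,"z":0,"twist":0},{"x":0,"y":0,"z":0,"twist":0},{"x":0,"y":0,"z":0,"twist":0},{"x":0,"y":0,"z":0,"twist":0},{"x":0,"y":0,"z":0,"twist":0},{"x":0,"y":0,"z":0,"twist":0}], "fingers": 1, "newtons": 60}}

```text
time_s: 45.1
position: [513.8, 253.9, 65.1]
tcp_rot: [0.641, 0.767, 0.0, 0.0]
contact_force: [-1.7, -1.1, 7.9]
gripper_width: 0.382
grip_force: 59.1
```

Call:
{"fn": "servo_tool", "kwargs": {"steps": [{"x":0,"y":0,"z":0,"twist":0.15},{"x":0,"y":0,"z":-0.25,"twist":0.32},{"x":0,"y":0,"z":-0.5,"twist":0.49},{"x":0,"y":0,"z":-0.8,"twist":0.66},{"x":0,"y":0,"z":-0.8,"twist":0.52},{"x":0,"y":0,"z":-1.1,"twist":0.35},{"x":0,"y":0,"z":-1.4,"twist":0.18},{"x":0,"y":0,"z":-1.7,"twist":0.0}]}}

```text
time_s: 46.1
position: [513.8, 253.6, 66.0]
tcp_rot: [0.639, 0.769, -0.0, 0.0]
contact_force: [-2.0, 1.5, -2.7]
gripper_width: 0.382
grip_force: 60.0
```

Call:
{"fn": "servo_tool", "kwargs": {"steps": [{"x":0,"y":0,"z":-0.28,"twist":-0.17},{"x":0,"y":0,"z":-0.56,"twist":-0.34},{"x":0,"y":0,"z":-0.84,"twist":-0.51},{"x":0,"y":0,"z":-1.1,"twist":-0.68},{"x":0,"y":0,"z":-1.1,"twist":-0.53},{"x":0,"y":0,"z":-1.4,"twist":-0.36},{"x":0,"y":0,"z":-1.7,"twist":-0.18},{"x":0,"y":0,"z":-2.0,"twist":0.0}]}}

```text
time_s: 47.1
position: [513.7, 253.8, 67.8]
tcp_rot: [0.644, 0.765, -0.0, -0.0]
contact_force: [-0.3, 2.2, -5.4]
gripper_width: 0.383
grip_force: 60.0
```

Call:
{"fn": "servo_tool", "kwargs": {"steps": [{"x":0,"y":0,"z":-0.28,"twist":0.17},{"x":0,"y":0,"z":-0.56,"twist":0.34},{"x":0,"y":0,"z":-0.84,"twist":0.51},{"x":0,"y":0,"z":-1.1,"twist":0.68},{"x":0,"y":0,"z":-1.1,"twist":0.53},{"x":0,"y":0,"z":-1.4,"twist":0.36},{"x":0,"y":0,"z":-1.7,"twist":0.18},{"x":0,"y":0,"z":-2.0,"twist":0.0}]}}

```text
time_s: 48.1
position: [513.9, 253.2, 69.8]
tcp_rot: [0.639, 0.769, -0.0, 0.0]
contact_force: [0.1, -0.7, -4.7]
gripper_width: 0.378
grip_force: 60.8
```

Call:
{"fn": "servo_tool", "kwargs": {"steps": [{"x":0,"y":0,"z":-0.28,"twist":-0.17},{"x":0,"y":0,"z":-0.56,"twist":-0.34},{"x":0,"y":0,"z":-0.84,"twist":-0.51},{"x":0,"y":0,"z":-1.1,"twist":-0.68},{"x":0,"y":0,"z":-1.1,"twist":-0.53},{"x":0,"y":0,"z":-1.4,"twist":-0.36},{"x":0,"y":0,"z":-1.7,"twist":-0.18},{"x":0,"y":0,"z":-2.0,"twist":0.0}]}}

```text
time_s: 49.1
position: [513.8, 254.1, 71.9]
tcp_rot: [0.644, 0.765, 0.0, -0.0]
contact_force: [-0.2, 2.4, -5.9]
gripper_width: 0.377
grip_force: 60.6
```

Call:
{"fn": "servo_tool", "kwargs": {"steps": [{"x":0,"y":0,"z":-0.28,"twist":0.17},{"x":0,"y":0,"z":-0.56,"twist":0.34},{"x":0,"y":0,"z":-0.84,"twist":0.51},{"x":0,"y":0,"z":-1.1,"twist":0.68},{"x":0,"y":0,"z":-1.1,"twist":0.53},{"x":0,"y":0,"z":-1.4,"twist":0.36},{"x":0,"y":0,"z":-1.7,"twist":0.18},{"x":0,"y":0,"z":-2.0,"twist":0.0}]}}

```text
time_s: 50.1
position: [513.9, 253.7, 73.9]
tcp_rot: [0.639, 0.769, -0.0, 0.0]
contact_force: [-1.2, -0.4, -4.1]
gripper_width: 0.378
grip_force: 61.1
```

Call:
{"fn": "servo_tool", "kwargs": {"steps": [{"x":0,"y":0,"z":-0.28,"twist":-0.17},{"x":0,"y":0,"z":-0.56,"twist":-0.34},{"x":0,"y":0,"z":-0.84,"twist":-0.51},{"x":0,"y":0,"z":-1.1,"twist":-0.68},{"x":0,"y":0,"z":-1.1,"twist":-0.53},{"x":0,"y":0,"z":-1.4,"twist":-0.36},{"x":0,"y":0,"z":-1.7,"twist":-0.18},{"x":0,"y":0,"z":-2.0,"twist":0.0}]}}

```text
time_s: 51.1
position: [513.9, 253.3, 75.9]
tcp_rot: [0.644, 0.765, -0.0, 0.0]
contact_force: [0.5, -0.1, -3.7]
gripper_width: 0.38
grip_force: 61.1
```

Call:
{"fn": "servo_tool", "kwargs": {"steps": [{"x":0,"y":0,"z":-0.28,"twist":0.17},{"x":0,"y":0,"z":-0.56,"twist":0.34},{"x":0,"y":0,"z":-0.84,"twist":0.51},{"x":0,"y":0,"z":-1.1,"twist":0.68},{"x":0,"y":0,"z":-1.1,"twist":0.53},{"x":0,"y":0,"z":-1.4,"twist":0.36},{"x":0,"y":0,"z":-1.7,"twist":0.18},{"x":0,"y":0,"z":-2.0,"twist":0.0}]}}

```text
time_s: 52.1
position: [513.9, 253.9, 78.2]
tcp_rot: [0.639, 0.769, 0.0, 0.0]
contact_force: [-0.1, -0.9, 0.4]
gripper_width: 0.382
grip_force: 61.5
```

Call:
{"fn": "servo_tool", "kwargs": {"steps": [{"x":0,"y":0,"z":-0.28,"twist":-0.17},{"x":0,"y":0,"z":-0.56,"twist":-0.34},{"x":0,"y":0,"z":-0.84,"twist":-0.51},{"x":0,"y":0,"z":-1.1,"twist":-0.68},{"x":0,"y":0,"z":-1.1,"twist":-0.53},{"x":0,"y":0,"z":-1.4,"twist":-0.36},{"x":0,"y":0,"z":-1.7,"twist":-0.18},{"x":0,"y":0,"z":-2.0,"twist":0.0}]}}

```text
time_s: 53.1
position: [513.9, 253.8, 80.2]
tcp_rot: [0.644, 0.765, 0.0, 0.0]
contact_force: [0.5, 0.6, 0.3]
gripper_width: 0.382
grip_force: 61.6
```

```bash
python3 lk.py scene s12 bin;  python3 lk.py wrist w12 orange0; python3 -c "
from h import *
s,r=st();print(r.T@(np.array([443,-308,80])-s['position']))"
```

```text
t 53.1 pos [513.9 253.8  80.2] x [-0.171  0.985  0.   ] y [0.985 0.171 0.   ] j7 -0.96 F [0.5 0.6 0.3] w 0.3817997238861565 g 61.55098174698651
bin [ 433.3 -334.1    1.8] 0.96 tool d [-565.5 -180.    78.4] px [273. 121.]
bin [486.4 366.5   2.7] 0.69 tool d [115.7  -7.9  77.5] px [435. 331.]
t 53.2 pos [513.9 254.1  80.4] x [-0.175  0.984 -0.   ] y [0.984 0.175 0.001] j7 -0.95 F [-0.  -0.  -1.1] w 0.38323603540584106 g 61.542140040546656
orange0 [511.6 254.5  73.5] 0.83 tool d [ 0.8 -2.2  6.9] px [273. 272.]
orange0 [392.2 215.   -2.2] 0.72 tool d [ -17.1 -126.8   82.5] px [ 89. 242.]
t 53.3 pos [513.9 254.1  80.2] x [-0.182  0.983 -0.   ] y [0.983 0.182 0.   ] j7 -0.95 F [ 0.2  0.4 -0.2] w 0.3823182620328224 g 61.54083746485412
[-5.39873427e+02 -1.71721803e+02  2.91043283e-01]
```

The knob is free and the bin hasn't moved. Carry it over.

Call:
{"fn": "servo_tool", "kwargs": {"steps": [{"x":0,"y":0,"z":-15,"twist":0},{"x":0,"y":0,"z":-45,"twist":0},{"x":-40,"y":-13,"z":-80,"twist":0},{"x":-95,"y":-30,"z":-80,"twist":0},{"x":-150,"y":-48,"z":-80,"twist":0.1},{"x":-205,"y":-65,"z":-80,"twist":0.2},{"x":-260,"y":-83,"z":-80,"twist":0.3},{"x":-310,"y":-99,"z":-80,"twist":0.4}]}}

```text
time_s: 54.3
position: [471.0, -70.8, 161.0]
tcp_rot: [0.782, 0.624, 0.0, 0.0]
contact_force: [0.9, -0.5, -0.2]
gripper_width: 0.383
grip_force: 61.5
```

```bash
python3 -c "
from h import *
s,r=st();print(r.T@(np.array([443,-308,160])-s['position']), np.arctan2(r[1,1],r[0,1])+np.radians(25.3))"
```

```text
t 54.3 pos [471.  -70.8 161. ] x [ 0.222  0.975 -0.   ] y [ 0.975 -0.222  0.001] j7 -0.63 F [ 0.9 -0.5 -0.2] w 0.3828376019657952 g 61.53177618049085
[-237.45761597   25.3316431     1.08770998] 0.21780582801010562
```

Call:
{"fn": "servo_tool", "kwargs": {"steps": [{"x":-50,"y":5,"z":0,"twist":0.05},{"x":-105,"y":11,"z":0,"twist":0.1},{"x":-160,"y":17,"z":0,"twist":0.15},{"x":-205,"y":22,"z":0,"twist":0.2},{"x":-235,"y":25,"z":0,"twist":0.22},{"x":-235,"y":25,"z":0,"twist":0.22},{"x":-235,"y":25,"z":0,"twist":0.22},{"x":-235,"y":25,"z":0,"twist":0.22}]}}

```text
time_s: 55.3
position: [444.3, -302.3, 160.4]
tcp_rot: [0.844, 0.536, 0.0, -0.0]
contact_force: [-0.7, -1.0, 0.2]
gripper_width: 0.383
grip_force: 61.5
```

```bash
python3 lk.py wrist w13 bin orange0; python3 -c "
from h import *
s,r=st();print(r.T@(np.array([443,-308,22])-s['position']), np.arctan2(r[1,1],r[0,1])+np.radians(25.3))"
```

```text
t 55.3 pos [ 444.3 -302.3  160.4] x [0.426 0.905 0.   ] y [ 0.905 -0.426  0.   ] j7 -0.33 F [-0.7 -1.   0.2] w 0.383433423517752 g 61.526275193318725
bin [ 424.3 -325.7   -3.8] 0.91 tool d [-29.8  -8.2 164.2] px [268. 218.]
orange0 [ 420.8 -353.7    4.4] 0.84 tool d [-56.6   0.6 156. ] px [278. 249.]
orange0 [ 443.  -303.3  157. ] 0.7 tool d [-1.5 -0.8  3.4] px [277. 280.]
t 55.45 pos [ 444.3 -302.6  160.2] x [0.426 0.905 0.   ] y [ 0.905 -0.426  0.   ] j7 -0.33 F [-0.   0.3 -0.8] w 0.3797076976529912 g 61.52630743570626
[ -5.44694654   1.08586402 138.246313  ] 0.001373299112028159
```

View pics/w13.png

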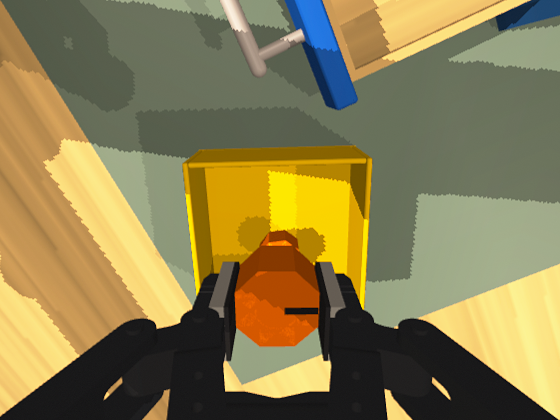

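The bin is square to the tool, with columns 185-370. The held knob is at (278,295), the first knob is just behind it, and the far side is free. Now lower.

Call:
{"fn": "servo_tool", "kwargs": {"steps": [{"x":-4,"y":1,"z":35,"twist":0},{"x":-4,"y":1,"z":75,"twist":0},{"x":-4,"y":1,"z":115,"twist":0},{"x":-4,"y":1,"z":138,"twist":0},{"x":-4,"y":1,"z":138,"twist":0},{"x":-4,"y":1,"z":138,"twist":0},{"x":-4,"y":1,"z":138,"twist":0},{"x":-4,"y":1,"z":138,"twist":0}]}}

```text
time_s: 56.45
position: [443.5, -307.8, 22.9]
tcp_rot: [0.845, 0.535, 0.0, 0.001]
contact_force: [0.6, -0.7, -1.5]
gripper_width: 0.386
grip_force: 61.5
```

Call:
{"fn": "servo_tool", "kwargs": {"steps": [{"x":0,"y":0,"z":0,"twist":0},{"x":0,"y":0,"z":0,"twist":0},{"x":0,"y":0,"z":0,"twist":0},{"x":0,"y":0,"z":0,"twist":0},{"x":0,"y":0,"z":-30,"twist":0},{"x":0,"y":0,"z":-70,"twist":0},{"x":0,"y":0,"z":-115,"twist":0},{"x":0,"y":0,"z":-155,"twist":0}], "fingers": 0.45}}

```text
time_s: 57.45
position: [443.0, -307.4, 178.6]
tcp_rot: [0.845, 0.535, 0.0, 0.0]
contact_force: [-0.4, -0.7, -0.1]
gripper_width: 0.548
grip_force: 0.0
```

```bash
python3 lk.py wrist w14 bin orange0; python3 lk.py scene s14 cab_drawer0_handle black0; python3 -c "
from h import *
s,r=st();print(r.T@(np.array([435,-166,130])-s['position']), np.arctan2(r[1,1],r[0,1]))"
```

```text
t 57.45 pos [ 443.  -307.4  178.6] x [0.428 0.904 0.   ] y [ 0.904 -0.428  0.   ] j7 -0.31 F [-0.4 -0.7 -0.1] w 0.5483319589509363 g 0.0
bin [ 425.5 -326.5   -7. ] 0.65 tool d [-24.7  -7.7 185.6] px [269. 206.]
orange0 [ 421.2 -352.3    4.1] 0.87 tool d [-49.9  -0.5 174.5] px [277. 235.]
orange0 [ 443.9 -305.     4.4] 0.69 tool d [  2.6  -0.3 174.2] px [277. 181.]
t 57.6 pos [ 443.9 -308.1  179. ] x [ 0.428  0.904 -0.001] y [ 0.904 -0.428  0.004] j7 -0.31 F [-0.6 -0.4 -1.1] w 0.5487073298081447 g 0.0
cab_drawer0_handle [ 473.4 -164.8   37.2] 0.83 tool d [142.3 -35.3 141.5] px [293. 153.]
black0 [ 580.1 -168.2   19.5] 0.58 tool d [184.9  62.5 159.6] px [256. 173.]
black0 [661.1 371.4   0.8] 0.28 tool d [707.2 -95.5 177.2] px [364. 383.]
t 57.75 pos [ 442.6 -307.3  176.2] x [ 0.428  0.904 -0.   ] y [ 0.904 -0.428 -0.001] j7 -0.31 F [0.8 0.2 0.8] w 0.5498128082080515 g 0.0
[124.48709568 -67.24353052  46.33011904] -0.4420288656665333
```

Both orange knobs are in the bin. Back to the handle to push the drawer shut.

Call:
{"fn": "servo_tool", "kwargs": {"steps": [{"x":35,"y":-8,"z":0,"twist":-0.11},{"x":70,"y":-16,"z":0,"twist":-0.22},{"x":110,"y":-26,"z":0,"twist":-0.33},{"x":141,"y":-33,"z":0,"twist":-0.44},{"x":141,"y":-33,"z":30,"twist":-0.44},{"x":141,"y":-33,"z":45,"twist":-0.44},{"x":141,"y":-33,"z":45,"twist":-0.44},{"x":141,"y":-33,"z":45,"twist":-0.44}], "fingers": 0.65}}

```text
time_s: 58.75
position: [473.8, -166.1, 132.2]
tcp_rot: [0.708, 0.706, -0.0, -0.0]
contact_force: [0.5, -1.0, -0.2]
gripper_width: 0.348
grip_force: 0.0
```

```bash
python3 lk.py wrist w15 cab_drawer0_handle black0; python3 -c "
import cv2;im=cv2.imread('pics/w15.png');cv2.imwrite('pics/w15c.png',im[60:420,150:560])"
```

```text
t 58.75 pos [ 473.8 -166.1  132.2] x [0.002 1.    0.   ] y [ 1.    -0.002 -0.   ] j7 -0.32 F [ 0.5 -1.  -0.2] w 0.348270171750836 g 0.0
cab_drawer0_handle [ 477.9 -163.1   43.1] 0.93 tool d [ 3.   4.2 89.1] px [284. 211.]
black0 [ 581.4 -163.5   20.8] 0.82 tool d [  2.9 107.7 111.3] px [424. 201.]
```

View pics/w15c.png

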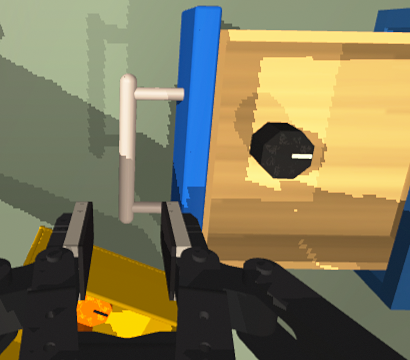

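The bar (277,205 in the full frame) is centred between the fingers, and the black knob lies in the drawer. Lower, grip and push.

Call:
{"fn": "servo_tool", "kwargs": {"steps": [{"x":2,"y":0,"z":40,"twist":0},{"x":2,"y":0,"z":80,"twist":0},{"x":2,"y":0,"z":100,"twist":0},{"x":2,"y":0,"z":106,"twist":0},{"x":2,"y":0,"z":106,"twist":0},{"x":2,"y":0,"z":106,"twist":0},{"x":2,"y":0,"z":106,"twist":0},{"x":2,"y":0,"z":106,"twist":0}], "fingers": 0.7}}

```text
time_s: 59.9
position: [473.9, -164.1, 26.5]
tcp_rot: [0.708, 0.706, 0.0, 0.0]
contact_force: [0.6, 0.5, 0.7]
gripper_width: 0.3
grip_force: 0.0
```

Call:
{"fn": "servo_tool", "kwargs": {"steps": [{"x":0,"y":0,"z":0,"twist":0},{"x":0,"y":0,"z":0,"twist":0},{"x":0,"y":0,"z":0,"twist":0},{"x":0,"y":0,"z":0,"twist":0},{"x":0,"y":8,"z":0,"twist":0},{"x":0,"y":18,"z":0,"twist":0},{"x":0,"y":30,"z":0,"twist":0},{"x":0,"y":40,"z":0,"twist":0}], "fingers": 1, "newtons": 40}}

```text
time_s: 60.9
position: [513.9, -164.7, 26.4]
tcp_rot: [0.708, 0.706, -0.0, 0.0]
contact_force: [-1.4, -2.9, 5.7]
gripper_width: 0.11
grip_force: 39.2
```

Call:
{"fn": "servo_tool", "kwargs": {"steps": [{"x":0,"y":10,"z":0,"twist":0},{"x":0,"y":20,"z":0,"twist":0},{"x":0,"y":30,"z":0,"twist":0},{"x":0,"y":40,"z":0,"twist":0},{"x":0,"y":50,"z":0,"twist":0},{"x":0,"y":60,"z":0,"twist":0},{"x":0,"y":66,"z":0,"twist":0},{"x":0,"y":66,"z":0,"twist":0}]}}

```text
time_s: 61.9
position: [580.5, -165.9, 26.4]
tcp_rot: [0.708, 0.706, -0.0, 0.001]
contact_force: [1.1, -5.5, 5.5]
gripper_width: 0.111
grip_force: 39.2
```

Call:
{"fn": "servo_tool", "kwargs": {"steps": [{"x":0,"y":2,"z":0,"twist":0},{"x":0,"y":4,"z":0,"twist":0},{"x":0,"y":6,"z":0,"twist":0},{"x":0,"y":8,"z":0,"twist":0},{"x":0,"y":10,"z":0,"twist":0},{"x":0,"y":12,"z":0,"twist":0},{"x":0,"y":12,"z":0,"twist":0},{"x":0,"y":12,"z":0,"twist":0}]}}

```text
time_s: 62.9
position: [591.8, -166.2, 26.4]
tcp_rot: [0.708, 0.706, -0.001, 0.001]
contact_force: [-0.1, -6.2, 5.4]
gripper_width: 0.113
grip_force: 39.2
```

Call:
{"fn": "servo_tool", "kwargs": {"steps": [{"x":0,"y":1,"z":0,"twist":0},{"x":0,"y":2,"z":0,"twist":0},{"x":0,"y":3,"z":0,"twist":0},{"x":0,"y":4,"z":0,"twist":0},{"x":0,"y":4,"z":0,"twist":0},{"x":0,"y":4,"z":0,"twist":0},{"x":0,"y":4,"z":0,"twist":0},{"x":0,"y":4,"z":0,"twist":0}]}}

```text
time_s: 63.9
position: [595.6, -166.3, 26.4]
tcp_rot: [0.708, 0.706, -0.001, 0.001]
contact_force: [0.2, -5.5, 5.3]
gripper_width: 0.112
grip_force: 39.2
```

Call:
{"fn": "servo_tool", "kwargs": {"steps": [{"x":0,"y":1,"z":0,"twist":0},{"x":0,"y":2,"z":0,"twist":0},{"x":0,"y":3,"z":0,"twist":0},{"x":0,"y":4,"z":0,"twist":0},{"x":0,"y":4,"z":0,"twist":0},{"x":0,"y":4,"z":0,"twist":0},{"x":0,"y":4,"z":0,"twist":0},{"x":0,"y":4,"z":0,"twist":0}]}}

```text
time_s: 64.9
position: [599.6, -166.3, 26.4]
tcp_rot: [0.708, 0.706, -0.001, 0.001]
contact_force: [0.6, -5.3, 4.6]
gripper_width: 0.111
grip_force: 39.2
```

```bash
python3 lk.py side d16 cab_drawer0_handle; python3 -c "
import cv2;im=cv2.imread('pics/d16.png');cv2.imwrite('pics/d16c.png',cv2.resize(im[200:330,270:450],None,fx=3,fy=3))"
```

```text
t 64.9 pos [ 599.6 -166.3   26.4] x [ 0.004  1.    -0.002] y [ 1.    -0.004 -0.   ] j7 -0.42 F [ 0.6 -5.3  4.6] w 0.11069100981157284 g 39.248955845832825
cab_drawer0_handle [ 598.4 -168.3   45.5] 0.67 tool d [ -2.1  -1.2 -19.1] px [310. 276.]
cab_drawer0_handle [665.5 370.3   2.6] 0.64 tool d [536.9  63.8  22.5] px [272. 142.]
```

View pics/d16c.png

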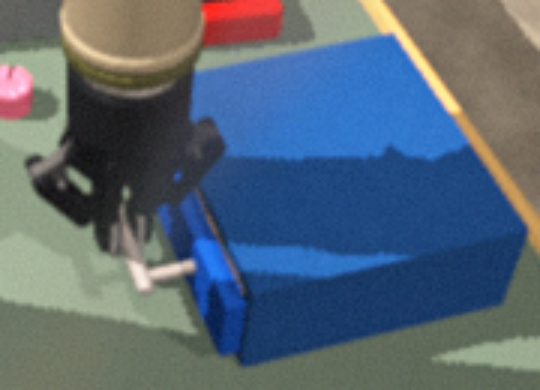

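Only a thin gap remains at (215,250). A bit further, until it meets the stop.

Call:
{"fn": "servo_tool", "kwargs": {"steps": [{"x":0,"y":0.7,"z":0,"twist":0},{"x":0,"y":1.4,"z":0,"twist":0},{"x":0,"y":2.1,"z":0,"twist":0},{"x":0,"y":2.8,"z":0,"twist":0},{"x":0,"y":3.5,"z":0,"twist":0},{"x":0,"y":4,"z":0,"twist":0},{"x":0,"y":4,"z":0,"twist":0},{"x":0,"y":4,"z":0,"twist":0}]}}

```text
time_s: 66.0
position: [600.3, -166.3, 26.3]
tcp_rot: [0.708, 0.706, -0.003, -0.001]
contact_force: [-10.5, -4.3, 14.9]
gripper_width: 0.115
grip_force: 40.2
```

Call:
{"fn": "servo_tool", "kwargs": {"steps": [{"x":0,"y":0.5,"z":0,"twist":0},{"x":0,"y":1,"z":0,"twist":0},{"x":0,"y":1.5,"z":0,"twist":0},{"x":0,"y":2,"z":0,"twist":0},{"x":0,"y":2,"z":0,"twist":0},{"x":0,"y":2,"z":0,"twist":0},{"x":0,"y":2,"z":0,"twist":0},{"x":0,"y":2,"z":0,"twist":0}]}}

```text
time_s: 67.0
position: [600.3, -166.4, 26.3]
tcp_rot: [0.709, 0.706, -0.005, -0.002]
contact_force: [-15.5, -4.2, 19.7]
gripper_width: 0.113
grip_force: 40.8
```

It's at its stop (force rises, position stays at 600.3). Relax, release and lift away.

Call:
{"fn": "servo_tool", "kwargs": {"steps": [{"x":0,"y":-1.5,"z":0,"twist":0},{"x":0,"y":-3,"z":0,"twist":0},{"x":0,"y":-4,"z":0,"twist":0},{"x":0,"y":-4.5,"z":0,"twist":0},{"x":0,"y":-4.5,"z":0,"twist":0},{"x":0,"y":-4.5,"z":0,"twist":0},{"x":0,"y":-4.5,"z":0,"twist":0},{"x":0,"y":-4.5,"z":0,"twist":0}]}}

```text
time_s: 68.0
position: [600.3, -166.3, 26.4]
tcp_rot: [0.708, 0.706, -0.002, 0.0]
contact_force: [-2.8, -5.9, 7.9]
gripper_width: 0.11
grip_force: 39.6
```

Call:
{"fn": "servo_tool", "kwargs": {"steps": [{"x":0,"y":0,"z":0,"twist":0},{"x":0,"y":0,"z":0,"twist":0},{"x":0,"y":0,"z":0,"twist":0},{"x":0,"y":0,"z":0,"twist":0},{"x":0,"y":0,"z":-20,"twist":0},{"x":0,"y":0,"z":-60,"twist":0},{"x":0,"y":0,"z":-110,"twist":0},{"x":0,"y":0,"z":-150,"twist":0}], "fingers": 0.75}}

```text
time_s: 69.0
position: [601.4, -164.0, 179.4]
tcp_rot: [0.708, 0.707, 0.001, 0.001]
contact_force: [0.4, 0.3, 0.6]
gripper_width: 0.244
grip_force: 0.0
```

```bash
python3 lk.py wrist w17 cab_drawer0_handle; python3 lk.py scene s17 bin orange0; python3 -c "
import cv2,numpy as np;a=cv2.imread('pics/w17.png');b=cv2.imread('pics/s17.png')
cv2.imwrite('pics/fin.png',np.hstack([cv2.resize(a,None,fx=.7,fy=.7),cv2.resize(b,None,fx=.7,fy=.7)]))"
```

```text
t 69.0 pos [ 601.4 -164.   179.4] x [ 0.002  1.    -0.   ] y [ 1.    -0.002  0.002] j7 -0.26 F [0.4 0.3 0.6] w 0.24433693693709824 g 0.0
cab_drawer0_handle [ 601.6 -167.3   44.1] 0.77 tool d [ -3.3  -0.  135.3] px [277. 200.]
t 69.1 pos [ 603.5 -164.1  182. ] x [ 0.002  1.    -0.002] y [ 1.    -0.002  0.008] j7 -0.27 F [ 0.6 -0.3 -0.1] w 0.250975143087886 g 0.0
bin [ 4.319e+02 -3.337e+02 -3.000e-01] 0.82 tool d [-169.7 -172.6  181.2] px [274. 122.]
orange0 [ 422.4 -356.2    3.4] 0.67 tool d [-192.2 -182.   177.5] px [273. 115.]
orange0 [562.2   7.1   0.8] 0.61 tool d [171.4 -43.  180.6] px [300. 223.]
orange0 [ 7.393e+02  2.480e+02 -3.000e-01] 0.57 tool d [412.6 133.6 182.6] px [290. 349.]
orange0 [392.5 210.7   2.4] 0.54 tool d [ 374.6 -213.   177.3] px [418. 252.]
```

View pics/fin.png

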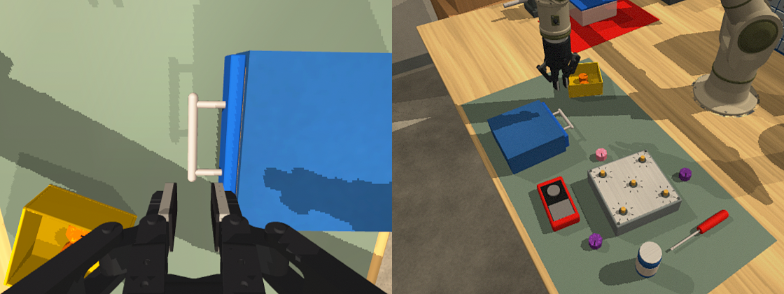

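The drawer is shut, all five spindles are bare, the orange knobs are in the bin, and nothing else has moved. Handing in.

```bash
python3 -c "
from cell import arm
print(arm.hand_in())"
```

```text
the job is handed in; nothing more can be done
None
```

I handed the job in at about 69 s: the one black knob is in the shut drawer, both orange knobs are in the scrap bin, and the screwdriver, tin, meter and look-alikes were left alone; no verdict came back.

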